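Clamp the sample jars on the lab shaker

ROBOT

A 7-joint arm with a two-finger parallel gripper is mounted at the origin on the work surface. World frame = base frame: x ahead of the robot, y to its left, z up, the work surface at z = 0. Lengths are in m, angles in rad, forces in N, time in s.
With the tool pointing down it reaches from about 0.425 to 0.875 m from the base axis. Payload 8.4 kg.
Tool frame: the origin (TCP) lies midway between the tips of the shut fingers; the grasp point (between the pads) lies 19 mm behind it; z points along the fingers, y is the line along which they close (so a half turn about z gives the same grasp; the last joint's range is limited). The gripper opens to 87 mm and grips with 3 to 60 N. Pads are 19 mm wide; open, the fingers measure 117 mm over their backs; the gripper's body (75 mm by 190 mm) begins 51 mm behind the grasp point.
Start: joints at [1.233, 0.333, 0.04, 1.465, -0.013, 1.343, -0.059], TCP at [0.154, -0.632, 0.223] pointing down, gripper open.
Joint ranges: [-2.58, 2.58], [-0.38, 2.09], [-1.3, 1.39], [0.25, 2.4], [-1.5, 4.64], [0.08, 2.09], [-2.65, 2.65]. Speed limits (rad/s): [2.22, 2.22, 2.79, 2.79, 3.14, 3.14, 3.14].

INTERFACE

Orientations are given as a unit quaternion [x, y, z, w].
In Python, from station import status, vision, ctrl gives the robot as it stands.
- The arm moves only by the tool arm_command, never from a script. Its argument "motion" is a list of rows, each a list of 6 numbers: the shift along the tool's x, y, z normalised to -1 to 1, where 1 is 15 cm, then the turn, a rotation vector about the tool's x, y, z normalised to -1 to 1, where 1 is 360 degrees. In form: [[dx, dy, dz, rx, ry, rz], ...]. A call has exactly 8 rows; each row is the pose to reach, as a shift and turn from the pose commanded when the call began, along the tool's axes at that moment, turning the shorter way round; what a row does not reach only later rows make up. A row lasts 1/12 s, in which the tool goes at most 41.7 mm and 7.16 degrees, less where a joint would pass 70% of its speed; a pose out of reach is approached as far as the arm can. A call with a number of a shift or a turn outside -1 to 1 is refused whole. A call with a gripper value outside its range is refused whole. "gripper" is the closure, from -1 (fully open) to 1 (shut), set as the call begins (left out, the last holds). The fingers move at their own pace and stop on an object; "grip_force" is the grip in N (left out, the last holds). Time passes only in rows, so rows that repeat a pose let the fingers close, or fill a call up. It gives the time, the measured TCP pose, the force, the opening and the grip force at its end, in the units of the state.
- status.state(): the state, without advancing time (a new reading comes with each control period).
- vision.get_image(name): name is "scene" or "side" or "wrist"; returns a dict with "color" (420x560x3 uint8, red, green, blue), "z_map" (420x560 float32, m along the optical axis (not along the pixel's ray), 0 where there is no reading), "fx", "fy", "cx", "cy" (pixels), "dist" ([k1, k2, p1, p2, k3] as OpenCV has them; the pictures are not rectified), "position" and "attitude" of the camera in the world; the wrist camera has in their place "tool_from_camera" (4x4, takes a point from camera to tool coordinates, whose origin is the TCP and whose axes are the flange's). Camera axes: x right, y down, z forward; pixel columns grow to the right and rows downward; lengths in m; the calibration is good to about 2 mm. A picture is of the moment at which its call begins: read the wrist's pose just before it.
- ctrl.sign_off(): hands the job in; it is judged then, once.
The state is a dict: "time": time; "joints": joint angles; "dq": joint speeds; "joint_efforts": joint torques, N m; "ee_pos": TCP position; "orientation": TCP orientation; "force": force on the tool from outside, world axes, zero at the start; "moment": the same for the moment, N m; "grip_width": finger opening in m; "finger_force": force on a finger pad.
Only numpy, scipy, OpenCV 4.12 (cv2) and the standard library are available. Lean on these libraries where they do the work, as an engineer would, in place of code of your own. Each camera call takes 0.05 s, during which the arm holds its last target. There are 200 camera calls.

TASK

Take every blue-capped jar out of the cardboard bin and stand it upright in a bay of its own between the jaws of the shaker, then crank the red handle clockwise all the way home so that the jaw slides up and grips the jars, and last lift the yellow lock bar over its striker and let it drop into the catch. Leave the white-capped jars in the bin and do not disturb the other things on the table.

Things in the scene. Friction and masses are not known exactly. Their poses are not given: they have to be found in the camera images.
- jarA_center (a point): Amber, blue-capped sample jar, standing upright at the start: round body 66 mm dia and 62 mm tall, on it a round blue screw cap 46 mm dia and 33 mm tall (cap from 62 to 95 mm above the jar's foot), 95 mm tall in all, about 0.3 kg. One of two or three such jars, to be loaded (None from the start of a run if this jar is absent in that run). Frame at the jar's centre, 47.5 mm above its foot, z up along the jar.
- jarB_center (a point): Amber, blue-capped sample jar, standing upright at the start: round body 66 mm dia and 62 mm tall, on it a round blue screw cap 46 mm dia and 33 mm tall (cap from 62 to 95 mm above the jar's foot), 95 mm tall in all, about 0.3 kg. One of two or three such jars, to be loaded (None from the start of a run if this jar is absent in that run). Frame at the jar's centre, 47.5 mm above its foot, z up along the jar.
- jarC_center (a point): Amber, blue-capped sample jar, standing upright at the start: round body 66 mm dia and 62 mm tall, on it a round blue screw cap 46 mm dia and 33 mm tall (cap from 62 to 95 mm above the jar's foot), 95 mm tall in all, about 0.3 kg. One of two or three such jars, to be loaded (None from the start of a run if this jar is absent in that run). Frame at the jar's centre, 47.5 mm above its foot, z up along the jar.
- jarD_center (a point): Grey, white-capped sample jar, standing upright at the start: round body 66 mm dia and 62 mm tall, on it a round white screw cap 46 mm dia and 33 mm tall (cap from 62 to 95 mm above the jar's foot), 95 mm tall in all, about 0.3 kg. It stays in the bin. Frame at the jar's centre, 47.5 mm above its foot, z up along the jar.
- jarE_center (a point): Grey, white-capped sample jar, standing upright at the start: round body 66 mm dia and 62 mm tall, on it a round white screw cap 46 mm dia and 33 mm tall (cap from 62 to 95 mm above the jar's foot), 95 mm tall in all, about 0.3 kg. It stays in the bin. Frame at the jar's centre, 47.5 mm above its foot, z up along the jar.
- bin: Cardboard-brown open bin, fixed to the table, outside 275 (its x) x 190 (its y) x 50 mm high, walls and floor 6 mm; origin at the centre of its underside, z up. The jars start in it, about 84 mm apart from centre to centre.
- jaw: Moving blue jaw of the shaker's vise, a bar 250 mm long (its y), 25 mm thick (x), top 47 mm above the platform, with three black sprung pads 72 mm wide, one facing each bay. It slides along its +x towards the fixed jaw as the crank turns clockwise: 7.5 mm a turn, 30 mm in all. Origin at the jaw's middle, at platform height.
- bay0 (a point): Place for a jar on the shaker: middle of bay 0 on the platform's top, 85 mm above the table. x points along the vise screw, away from the crank, towards the fixed blue jaw; y along the jaws; z up. The fixed jaw's face lies at x = +33 mm, the pads' faces at x = -57 mm with the vise open. Jaw tops 50 mm above the platform.
- bay1 (a point): The same for bay 1, the middle one; bays 0, 1, 2 lie in a row along y at -84, 0, +84 mm from it. A jar may stand anywhere between the faces. With the crank fully home the pads are pressed in about 6 mm, each pushing its jar with about 14 N.
- bay2 (a point): The same for bay 2. Empty bays may remain; any jar may go in any bay, one jar to a bay.
- hub (a point): Point on the crank's axis, level with the middle of the red crank handle, 110 mm above the table; its x is the crank's axis (points from the handle to the vise), z up. The handle's centre goes round this point in a circle of 45 mm radius in the upright plane across x.
- handle (a point): Centre of the red crank handle, a sleeve 22 mm dia, 62 mm long, lying level along the crank's axis, free to spin on its pin; the crank arm begins 32 mm from this point on the vise side, nothing on the robot's side.
- crank (a joint): Crank angle in rad, 0 with the handle straight above the hub, growing as it turns clockwise seen from the handle end (from the top first towards -y of the hub frame): handle = hub + 45 mm * (0, -sin, cos). From 0 (open) to an end stop at 25.13 (four turns, vise home). Turning takes about 3 N at the handle; it stays where it is left.
- knob (a point): Centre of the black upright knob (18 mm dia, 34 mm tall, this point 20 mm above the bar's top) near the free end of the yellow lock bar. The bar is 16 mm high, 11 mm wide; its top and the knob's foot are 130 mm above the table when down. 158 mm from the pivot.
- pivot (a point): Pivot of the lock bar, 130 mm above the table (axes as in the bays). With the bar closed the knob lies at x = -158, y = 0, z = +20 mm from here.
- catch_mid (a point): Middle of the catch, level with the top of the bar when it is down: a slot 27 mm wide between two steel posts, 125 mm from the pivot along -x. The outer post (striker, at y = -18.5 mm, 10 mm thick) rises 5 mm above this point, the inner one (y = +18.5 mm) 35 mm; both are 14 mm along x. The bar is lifted over the striker and drops between the two.
- swing (a joint): Lock bar's level swing about its upright pivot, rad: 0 = in line with the catch (bar along -x of the pivot), growing as its free end swings outward to -y of the pivot frame, up to 0.9; stays where left. At the start 0.3 to 0.5.
- lift (a joint): Lock bar's lift, rad: 0 = level, resting on its stop; its free end rises as it grows, up to 0.6, and falls back by its weight (about 0.7 N at the knob). About 0.2 is needed to clear the striker.
- tall_bottle: Tall amber bottle, white cap, 80 mm dia, 200 mm tall; a bystander, to be left alone. Origin at its underside.
- orange_bottle: Clear bottle with orange cap, 64 mm dia, 140 mm tall; a bystander, to be left alone. Origin at its underside.
- beaker: Glass beaker, 80 mm dia, 90 mm tall; a bystander, to be left alone. Origin at its underside.
- small_bottle: Small amber bottle, black cap, 52 mm dia, 100 mm tall; a bystander, to be left alone. Origin at its underside.
- spatula: Lab spatula lying on the table; a bystander, to be left alone. Origin at its underside.
- brush: Brush lying on the table; a bystander, to be left alone. Origin at its underside.
Things that resemble listed ones, but are neither listed nor needed, are in the scene too. Leave any purple look-alike of the part that bears jarA_center alone.

How it is judged:
By the outcome, as a careful person would: the job done as asked, in the order asked, and still so for the second after the job is handed in, with the robot touching nothing.
Of jarA, jarB, jarC only 2 to 3 are there at a start; the rules pass over those that are not, and their reading is None.
At some moment in a run one of jarA, jarB, jarC may be knocked a few centimetres aside while the robot is not near it.
It also fails if it takes over 208 s, if anything falls off the work surface, if the arm or the gripper's body presses on something with over 40 N, if the wrist force passes 120 N, or if a joint passes its speed limit or range.

## Working session

There is one attempt and no reset: what is moved stays moved. The work goes in short steps, Python scripts to look and compute and a tool call to move; the robot and the scene stay as the last step left them, time stands still between calls to the robot, and variables do not carry over. Pictures are saved under pics/ and viewed, at most 14 in all, crops included, and the job is handed in when it is done.

Besides the shell and the picture viewer there is one more tool, called after "Request:" by a JSON object that holds its "method" and its "body". arm_command: Moves the arm, as the interface text tells. Scaled input: -1 to 1 covers 15 cm each way for a shift and 360 degrees each way for a turn. Its arguments: {"type":"object","properties":{"motion":{"type":"array","items":{"type":"array","items":{"type":"number"}}},"gripper":{"type":"number"},"grip_force":{"type":"number"}},"required":["motion"]}

```bash
ls; mkdir -p pics; cat > h.py <<'E'
import numpy as np, cv2, pickle
from scipy.spatial.transform import Rotation as R
from station import status, vision, ctrl
def grab(name):
    s=status.state(); im=vision.get_image(name)
    if name=='wrist':
        T=np.eye(4);T[:3,:3]=R.from_quat(s['orientation']).as_matrix();T[:3,3]=s['ee_pos']
        T=T@np.array(im['tool_from_camera'])
    else:
        T=np.eye(4);a=np.array(im['attitude'],float)
        T[:3,:3]=R.from_quat(a).as_matrix() if a.size==4 else a.reshape(3,3)
        T[:3,3]=im['position']
    im['T']=T
    return im
def cloud(im):
    h,w=im['z_map'].shape
    u,v=np.meshgrid(np.arange(w),np.arange(h))
    K=np.array([[im['fx'],0,im['cx']],[0,im['fy'],im['cy']],[0,0,1.]])
    p=cv2.undistortPoints(np.stack([u,v],-1).reshape(-1,1,2).astype(float),K,np.array(im['dist'],float)).reshape(h,w,2)
    z=im['z_map'][...,None]
    P=np.concatenate([p*z,z],-1)
    W=P@im['T'][:3,:3].T+im['T'][:3,3]
    W[im['z_map']<=0]=np.nan
    return W
def save(im,n,crop=None,s=1):
    c=im['color'][...,::-1]
    if crop: c=c[crop[1]:crop[3],crop[0]:crop[2]]
    if s!=1: c=cv2.resize(c,None,fx=s,fy=s,interpolation=cv2.INTER_CUBIC)
    cv2.imwrite(f'pics/{n}.png',c)
E
python3 - <<'E'
from h import *
for n in ['scene','side']:
    im=grab(n); save(im,n+'0'); pickle.dump(im,open(n+'.pkl','wb'))
    print(n,im['T'].round(3).tolist(),im['attitude'],im['fx'])
print(status.state())
E
```

```text
pics
scene [[-0.862, 0.378, -0.339, 0.954], [0.507, 0.663, -0.55, 0.681], [0.017, -0.646, -0.763, 1.019], [0.0, 0.0, 0.0, 1.0]] [ 0.24396508  0.90664683 -0.32990563 -0.09815727] 394.1683817987468
side [[-0.774, -0.34, 0.535, -0.144], [-0.634, 0.435, -0.64, 0.846], [-0.015, -0.834, -0.551, 0.827], [0.0, 0.0, 0.0, 1.0]] [-0.29295263  0.83057805 -0.44372867  0.16560111] 507.0155689097201
{'time': 0.1, 'joints': array([ 1.23282534,  0.33385121,  0.0398528 ,  1.46616981, -0.01343197,
        1.34331122, -0.05849392]), 'dq': array([-0.00060533, -0.00132282, -0.00014927, -0.00293581,  0.00103489,
       -0.0010853 ,  0.00051052]), 'joint_efforts': array([ 3.66822991e-03, -6.57819557e+01,  1.33947585e+00, -4.04707575e+01,
       -5.98651660e-02,  4.09948686e-02,  1.62335364e-04]), 'ee_pos': array([ 0.15362861, -0.63114644,  0.22174721]), 'orientation': array([ 9.92881576e-01,  1.19103451e-01, -1.17909790e-04, -7.27556990e-04]), 'force': array([ 0.12933367,  0.1308236 , -0.50319508]), 'moment': array([0.00063803, 0.00557817, 0.00226249]), 'finger_force': 0.0, 'grip_width': 0.08705546834222966}
```

View pics/scene0.png

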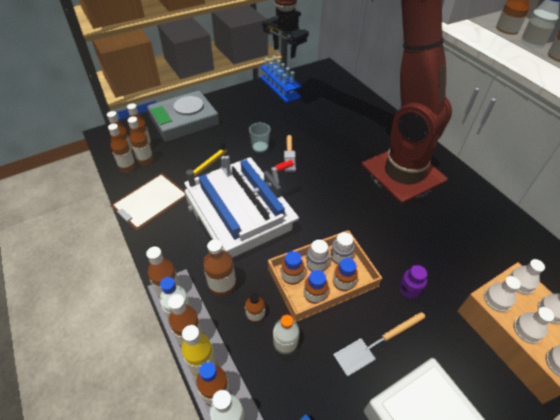

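View pics/side0.png

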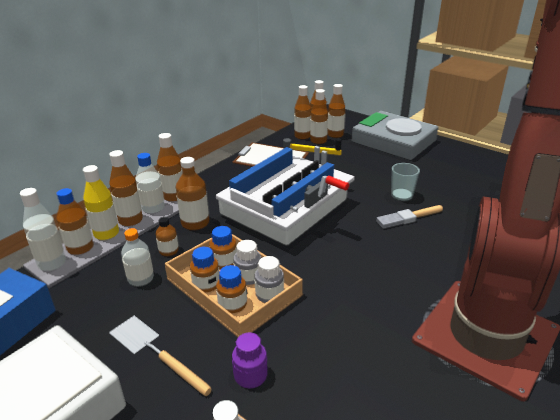

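The pictures show three blue-capped amber jars in the bin: scene pixels (292,263), (317,284) and (346,270). Things that could be mistaken for them are the white caps at (319,251) and (344,243), the purple jar at (415,280), and the blue-capped bottles in the back row at (168,290) and (207,373). I choose the three in the bin.

```bash
cat > m.py <<'E'
from h import *
def hsv(im): return cv2.cvtColor(im['color'],cv2.COLOR_RGB2HSV).astype(int)
M={'blue':lambda h:(h[...,0]>100)&(h[...,0]<125)&(h[...,1]>150)&(h[...,2]>60),
'red':lambda h:((h[...,0]<5)|(h[...,0]>175))&(h[...,1]>200)&(h[...,2]>150),
'yellow':lambda h:(h[...,0]>22)&(h[...,0]<32)&(h[...,1]>180)&(h[...,2]>130),
'purple':lambda h:(h[...,0]>130)&(h[...,0]<150)&(h[...,1]>120)}
def blobs(im,c,amin=15):
    W=cloud(im); m=M[c](hsv(im))&np.isfinite(W[...,0])
    n,l,st,ce=cv2.connectedComponentsWithStats(m.astype(np.uint8))
    for i in range(1,n):
        if st[i,4]>=amin: yield ce[i],W[l==i]
E
python3 - <<'E'
from m import *
for n in ['scene','side']:
    im=pickle.load(open(n+'.pkl','rb'))
    for c in M:
        for ce,P in blobs(im,c):
            print(n,c,ce.round(),len(P),'med',np.median(P,0).round(3),'lo',np.percentile(P,3,0).round(3),'hi',np.percentile(P,97,0).round(3))
# topdown
S=600;
B=np.zeros((S,S,3),np.uint8);Z=np.full((S,S),-1.)
for n in ['scene','side']:
    im=pickle.load(open(n+'.pkl','rb'));W=cloud(im).reshape(-1,3);C=im['color'].reshape(-1,3)
    ok=np.isfinite(W[:,0])&(W[:,2]>-.02)&(W[:,2]<.35);W=W[ok];C=C[ok]
    o=np.argsort(W[:,2]);W=W[o];C=C[o]
    i=((W[:,0]-.1)/.0012).astype(int);j=((W[:,1]+.36)/.0012).astype(int)
    k=(i>=0)&(i<S)&(j>=0)&(j<S)
    B[S-1-i[k],S-1-j[k]]=C[k]
cv2.imwrite('pics/top.png',B[...,::-1])
E
```

```text
scene blue [281.  85.] 732 med [ 0.144 -0.668  0.024] lo [ 0.072 -0.825 -0.001] hi [ 0.163 -0.599  0.078]
scene blue [142. 108.] 60 med [ 0.627 -1.592 -0.467] lo [ 0.595 -1.631 -0.475] hi [ 0.654 -1.551 -0.46 ]
scene blue [123. 114.] 67 med [ 0.754 -1.594 -0.47 ] lo [ 0.726 -1.63  -0.479] hi [ 0.782 -1.551 -0.461]
scene blue [262. 186.] 385 med [ 0.558 -0.081  0.132] lo [ 0.547 -0.205  0.126] hi [0.567 0.022 0.135]
scene blue [219. 203.] 368 med [ 0.706 -0.08   0.135] lo [ 0.697 -0.208  0.132] hi [0.714 0.023 0.138]
scene blue [293. 259.] 208 med [0.606 0.179 0.1  ] lo [0.585 0.155 0.086] hi [0.624 0.196 0.104]
scene blue [347. 266.] 215 med [0.487 0.274 0.1  ] lo [0.466 0.252 0.085] hi [0.505 0.291 0.103]
scene blue [317. 279.] 220 med [0.582 0.265 0.1  ] lo [0.561 0.243 0.087] hi [0.601 0.282 0.103]
scene blue [167. 284.] 153 med [0.938 0.133 0.179] lo [0.922 0.117 0.172] hi [0.951 0.147 0.182]
scene blue [208. 371.] 231 med [0.937 0.374 0.18 ] lo [0.922 0.356 0.164] hi [0.951 0.386 0.183]
scene blue [305. 417.] 40 med [0.79  0.534 0.078] lo [ 0.769  0.524 -0.002] hi [0.8   0.542 0
[... 1112 characters left out ...]
e [ 22. 306.] 2871 med [0.779 0.586 0.063] lo [0.761 0.536 0.003] hi [0.883 0.654 0.081]
side red [336. 182.] 103 med [ 0.46  -0.104  0.16 ] lo [ 0.432 -0.111  0.152] hi [ 0.485 -0.1    0.165]
side yellow [302. 147.] 125 med [ 0.685 -0.261  0.126] lo [ 0.655 -0.278  0.116] hi [ 0.717 -0.248  0.132]
side yellow [331. 150.] 90 med [ 0.605 -0.296  0.126] lo [ 0.578 -0.308  0.116] hi [ 0.634 -0.283  0.132]
side yellow [ 96. 196.] 647 med [0.915 0.305 0.14 ] lo [0.901 0.274 0.105] hi [0.941 0.323 0.174]
side yellow [103. 234.] 135 med [0.912 0.311 0.025] lo [0.9   0.292 0.014] hi [0.936 0.324 0.037]
side purple [249. 361.] 1606 med [0.307 0.401 0.062] lo [0.289 0.367 0.006] hi [0.339 0.42  0.097]
```

View pics/top.png

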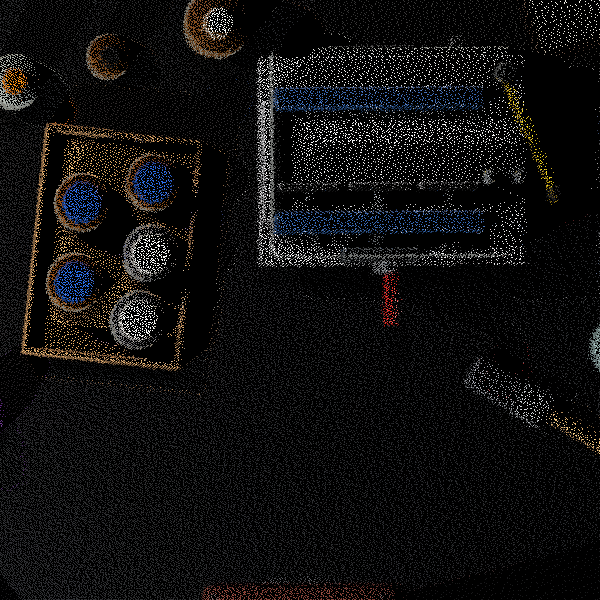

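The top view puts the vise nearly square with the world axes, with bays at about x 0.65 and y −0.165, −0.08 and 0. The handle is near (0.46, −0.108), the lock pivot near (0.73, −0.247) and the knob near (0.58, −0.305). Next I refine these and take the close crop.

```bash
cat >> m.py <<'E'
from scipy.optimize import least_squares
def caps(ims):
    out=[]
    for im in ims:
        for ce,P in blobs(im,'blue'):
            m=np.median(P,0)
            if not(.3<m[0]<.87 and -.25<m[1]<.45 and .03<np.percentile(P[:,2],90)<.3) or len(P)>600: continue
            zt=np.percentile(P[:,2],97)
            if np.ptp(np.percentile(P[:,1],[3,97]))>.1: continue
            T=P[P[:,2]>zt-.006]
            (cx,cy),r=cv2.minEnclosingCircle(T[:,:2].astype(np.float32))
            out.append((cx,cy,zt,r))
    return np.array(out)
E
cat > go.py <<'E'
from m import *
ims=[pickle.load(open(n+'.pkl','rb')) for n in ['scene','side']]
for im in ims:
    print(caps([im]).round(4).tolist())
    for ce,P in blobs(im,'blue'):
        if np.ptp(np.percentile(P[:,1],[3,97]))>.15 and .5<np.median(P[:,0])<.8 and len(P)>300:
            T=P[P[:,2]>np.percentile(P[:,2],90)-.005]
            hu=cv2.minAreaRect((T[:,:2]*1000).astype(np.float32)); print('jaw',hu, np.percentile(T[:,:2],[1,99],axis=0).round(4).tolist())
            q=np.polyfit(T[:,1],T[:,0],1); print('yaw deg',np.degrees(np.arctan(-q[0])),'y ends',T[:,1].min(),T[:,1].max(),'xmid',np.median(T[:,0]))
    for ce,P in blobs(im,'red'):
        q=np.polyfit(P[:,0],P[:,1],1); print('handle',np.degrees(np.arctan(q[0])),P.min(0),P.max(0),np.median(P,0),P[:,2].max())
    Y=np.concatenate([P for ce,P in blobs(im,'yellow') if np.median(P[:,0])<.8]);Y=Y[(Y[:,2]>.11)]
    q=np.polyfit(Y[:,0],Y[:,1],1); print('bar yaw',np.arctan(q[0]),q,Y.min(0),Y.max(0))
    W=cloud(im); h=hsv(im)
    for nm,lo,hi in [('posts',(.57,-.30,.137),(.64,-.215,.18)),('knob',(.54,-.34,.137),(.598,-.28,.2)),('pivot',(.70,-.28,.134),(.77,-.21,.2))]:
        m=np.all((W>lo)&(W<hi),-1); P=W[m]
        if len(P)>3: print(nm,len(P),P.min(0).round(4),P.max(0).round(4),np.median(P,0).round(4))
    # platform
    m=np.all((W>(.50,-.35,.05))&(W<(.85,.1,.089)),-1); P=W[m]; print('plat',cv2.minAreaRect((P[:,:2]*1000).astype(np.float32)))
save(ims[1],'crop0',(160,130,360,330),3)
E
python3 go.py
```

```text
[[0.6033, 0.1748, 0.1042, 0.0232], [0.4845, 0.2699, 0.1032, 0.0229], [0.5785, 0.2617, 0.1035, 0.0235]]
jaw ((555.9153442382812, -92.38015747070312), (23.376502990722656, 243.32260131835938), 0.3031843602657318) [[0.5452, -0.211], [0.5672, 0.0253]]
yaw deg 0.6005925051505709 y ends -0.21400645051202394 0.029282660083866596 xmid 0.5573110631669009
jaw ((706.1078491210938, -95.01103210449219), (18.749252319335938, 246.5535430908203), 0.5825760364532471) [[0.6971, -0.2143], [0.715, 0.0272]]
yaw deg 0.34398737484441216 y ends -0.2182532263835847 0.02828909326537965 xmid 0.7061387439675288
handle -2.16020123541436 [ 0.43740225 -0.12122416  0.15209446] [ 0.48887264 -0.10185388  0.16499412] [ 0.46578638 -0.1076227   0.16008383] 0.1649941222828094
bar yaw 0.3969605301398599 [ 0.41921502 -0.55215757] [ 0.59477181 -0.30464038  0.12243414] [ 0.71875618 -0.24764161  0.13399026]
posts 44 [ 0.5826 -0.2998  0.137 ] [ 0.6152 -0.2202  0.1678] [ 0.6079 -0.2254  0.1554]
knob 44 [ 0.5793 -0.3112  0.1374] [ 0.5969 -0.2967  0.1658] [ 0.5904 -0.3025  0.1561]
pivot 54 [ 0.701  -0.2581  0.134 ] [ 0.7445 -0.21
[... 688 characters left out ...]
 0.03047920537165405 xmid 0.5509508582488996
handle 0.7747560042757485 [ 0.42900816 -0.1151235   0.14961497] [ 0.48663139 -0.09722571  0.16660972] [ 0.46036884 -0.10426544  0.1595653 ] 0.16660972113725703
bar yaw 0.396677051358664 [ 0.41888176 -0.54847674] [ 0.57474977 -0.30894591  0.114018  ] [ 0.71964312 -0.24571759  0.13395158]
posts 81 [ 0.5786 -0.2999  0.1372] [ 0.6167 -0.2187  0.1674] [ 0.6027 -0.2262  0.1538]
knob 62 [ 0.5773 -0.3126  0.1372] [ 0.5979 -0.2945  0.1674] [ 0.5846 -0.3015  0.1543]
pivot 49 [ 0.7001 -0.2595  0.1343] [ 0.7448 -0.2108  0.1447] [ 0.7287 -0.2391  0.1396]
plat ((632.9075927734375, -87.66073608398438), (265.52484130859375, 374.7019958496094), 0.0633806437253952)
```

View pics/crop0.png

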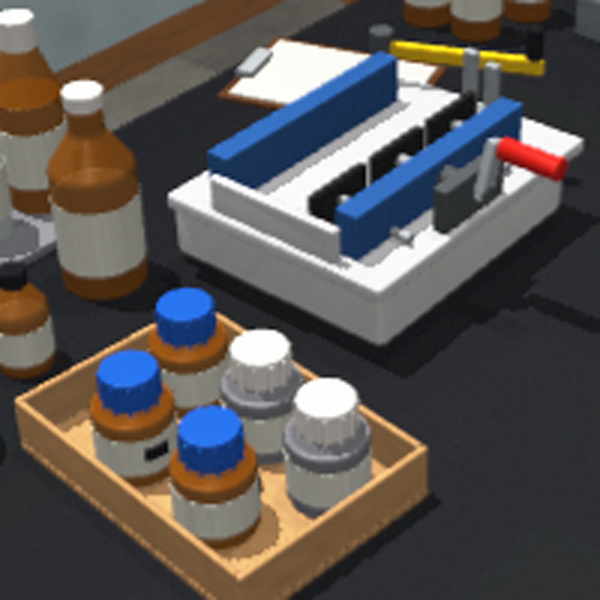

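The crop confirms three blue-capped amber jars in the bin, at crop pixels (130,370), (185,315) and (210,430). The vise pads face empty bays. Now I move towards the bin.

Request:
{"method": "arm_command", "body": {"motion": [[0.22, -0.09, -0.13, 0, 0, 0.01], [0.44, -0.17, -0.27, 0, 0, 0.02], [0.66, -0.26, -0.4, 0, 0, 0.03], [0.88, -0.348, -0.533, 0, 0, 0.038], [0.88, -0.348, -0.533, 0, 0, 0.038], [0.88, -0.348, -0.533, 0, 0, 0.038], [0.88, -0.348, -0.533, 0, 0, 0.038], [0.88, -0.348, -0.533, 0, 0, 0.038]], "gripper": -1}}

```text
time: 0.77
ee_pos: [0.2681, -0.55, 0.3014]
orientation: [1.0, -0.001, -0.001, -0.001]
force: [-0.8, -0.0, 0.2]
grip_width: 0.0871
finger_force: 0.0
```

Request:
{"method": "arm_command", "body": {"motion": [[0.2, -0.2, 0, 0, 0, 0], [0.4, -0.4, 0, 0, 0, 0], [0.6, -0.6, 0, 0, 0, 0], [0.8, -0.8, 0, 0, 0, 0], [0.867, -0.8, 0, 0, 0, 0], [0.867, -0.8, 0, 0, 0, 0], [0.867, -0.8, 0, 0, 0, 0], [0.867, -0.8, 0, 0, 0, 0]]}}

```text
time: 1.43
ee_pos: [0.398, -0.4311, 0.3018]
orientation: [1.0, -0.001, -0.001, -0.0]
force: [-1.3, 0.5, 0.2]
grip_width: 0.0871
finger_force: 0.0
```

Request:
{"method": "arm_command", "body": {"motion": [[0.15, -0.2, 0, 0, 0, 0], [0.3, -0.4, 0, 0, 0, 0], [0.45, -0.6, 0, 0, 0, 0], [0.6, -0.8, 0, 0, 0, 0], [0.667, -1, 0, 0, 0, 0], [0.667, -1, 0, 0, 0, 0], [0.667, -1, 0, 0, 0, 0], [0.667, -1, 0, 0, 0, 0]]}}

```text
time: 2.1
ee_pos: [0.4985, -0.2817, 0.3023]
orientation: [1.0, -0.001, -0.0, 0.0]
force: [-1.6, -0.8, -0.4]
grip_width: 0.0871
finger_force: 0.0
```

Request:
{"method": "arm_command", "body": {"motion": [[0.07, -0.2, 0, 0, 0, 0], [0.14, -0.4, 0, 0, 0, 0], [0.21, -0.6, 0, 0, 0, 0], [0.28, -0.8, 0, 0, 0, 0], [0.333, -1, 0, 0, 0, 0], [0.333, -1, 0, 0, 0, 0], [0.333, -1, 0, 0, 0, 0], [0.333, -1, 0, 0, 0, 0]]}}

```text
time: 2.77
ee_pos: [0.5491, -0.1322, 0.3023]
orientation: [1.0, -0.002, -0.0, 0.0]
force: [0.2, -0.9, 0.5]
grip_width: 0.0871
finger_force: 0.0
```

```bash
python3 - <<'E'
from h import *
im=grab('wrist'); pickle.dump(im,open('w_vise.pkl','wb')); save(im,'w_vise'); print(im['T'].round(3).tolist(),status.state()['ee_pos'])
E
```

```text
[[-0.004, -0.956, -0.293, 0.63], [-1.0, 0.004, -0.001, -0.132], [0.002, 0.293, -0.956, 0.465], [0.0, 0.0, 0.0, 1.0]] [ 0.54903262 -0.13247589  0.30232484]
```

Request:
{"method": "arm_command", "body": {"motion": [[0, -0.2, 0, 0, 0, 0], [0, -0.4, 0, 0, 0, 0], [0, -0.6, 0, 0, 0, 0], [0, -0.8, 0, 0, 0, 0], [0, -1, 0, 0, 0, 0], [0, -1, 0, 0, 0, 0], [0, -1, 0, 0, 0, 0], [0, -1, 0, 0, 0, 0]]}}

```text
time: 3.48
ee_pos: [0.5498, 0.018, 0.3024]
orientation: [1.0, -0.001, -0.0, 0.0]
force: [-0.3, -1.0, 0.5]
grip_width: 0.087
finger_force: 0.0
```

Request:
{"method": "arm_command", "body": {"motion": [[0, -0.2, 0, 0, 0, 0], [0, -0.4, 0, 0, 0, 0], [0, -0.6, 0, 0, 0, 0], [0, -0.8, 0, 0, 0, 0], [0, -1, 0, 0, 0, 0], [0, -1, 0, 0, 0, 0], [0, -1, 0, 0, 0, 0], [0, -1, 0, 0, 0, 0]]}}

```text
time: 4.15
ee_pos: [0.5505, 0.1679, 0.3022]
orientation: [1.0, -0.002, -0.0, 0.0]
force: [0.9, -0.9, -0.9]
grip_width: 0.0869
finger_force: 0.0
```

```bash
python3 - <<'E'
from m import *
im=grab('wrist'); pickle.dump(im,open('w_bin.pkl','wb')); save(im,'w_bin'); print(im['T'].round(3).tolist(),status.state()['ee_pos'])
print(caps([im]).round(4).tolist())
im=pickle.load(open('w_vise.pkl','rb'))
for c in ['blue','red','yellow']:
  for ce,P in blobs(im,c): print(c,ce.round(),len(P),np.percentile(P,[2,50,98],axis=0).round(4).tolist())
a,b=[cv2.imread(f'pics/{n}.png') for n in('w_vise','w_bin')]
cv2.imwrite('pics/w2.png',cv2.resize(np.hstack([a,b]),(800,300)))
E
```

```text
[[-0.003, -0.956, -0.292, 0.631], [-1.0, 0.004, -0.001, 0.168], [0.002, 0.292, -0.956, 0.465], [0.0, 0.0, 0.0, 1.0]] [0.55050333 0.16762902 0.30232084]
[]
blue [241.  31.] 7568 [[0.6897, -0.2138, 0.1308], [0.7009, -0.0966, 0.135], [0.7123, 0.0226, 0.1368]]
blue [ 19. 143.] 1455 [[0.58, 0.1508, 0.0784], [0.6005, 0.1636, 0.1002], [0.6213, 0.1867, 0.1022]]
blue [248. 185.] 6266 [[0.5438, -0.2143, 0.1065], [0.557, -0.0989, 0.132], [0.5665, 0.0205, 0.1336]]
yellow [431.  79.] 1465 [[0.5976, -0.3279, 0.0011], [0.6603, -0.2773, 0.1303], [0.7163, -0.2516, 0.1319]]
```

View pics/w2.png

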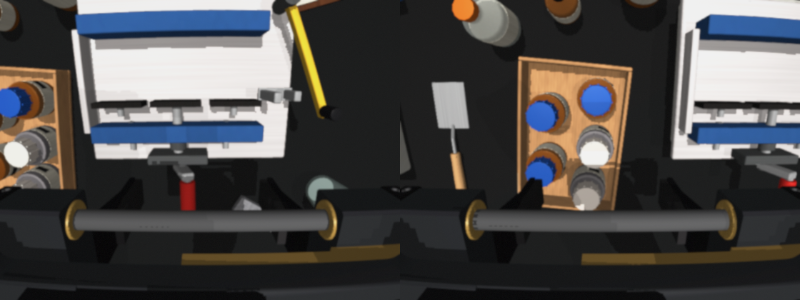

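The wrist view shows the open vise (left half) with three black pads and the bin (right half) with blue caps at (545,115), (597,98) and (541,172). Next I refine the positions from this view.

```bash
sed -i "s/ or len(P)>600: continue/: continue/; s/out.append/if r>.035: continue\n            out.append/" m.py
python3 - <<'E'
from m import *
im=pickle.load(open('w_bin.pkl','rb')); print(caps([im]).round(4).tolist())
im=pickle.load(open('w_vise.pkl','rb')); W=cloud(im);h=hsv(im)
for ce,P in blobs(im,'blue'):
    if len(P)>3000:
        T=P[P[:,2]>P[:,2].max()-.008]; print('jaw',np.percentile(T,[.5,99.5],axis=0).round(4).tolist(), np.degrees(np.arctan(-np.polyfit(T[:,1],T[:,0],1)[0])))
m=(((h[...,0]<6)|(h[...,0]>174))&(h[...,1]>150)); P=W[m]; P=P[(P[:,2]>.1)&(P[:,0]>.4)]; print('handle',len(P),np.percentile(P,[2,50,98],axis=0).round(4).tolist())
for nm,lo,hi in [('padsL',(.58,-.22,.1),(.63,.03,.14)),('posts',(.59,-.27,.137),(.62,-.215,.18)),('striker',(.59,-.275,.128),(.62,-.25,.145)),('knob',(.54,-.34,.14),(.598,-.28,.2)),('pivot',(.70,-.28,.134),(.77,-.21,.2))]:
    P=W[np.all((W>lo)&(W<hi),-1)]
    if len(P)>3: print(nm,len(P),np.percentile(P,[2,50,98],axis=0).round(4).tolist())
E
```

```text
[[0.6005, 0.174, 0.1026, 0.0227], [0.5774, 0.2598, 0.1025, 0.024], [0.5589, 0.2161, 0.3026, 0.0058]]
jaw [[0.6892, -0.2176, 0.1309], [0.7127, 0.0258, 0.1372]] 0.31025026598936756
jaw [[0.543, -0.2185, 0.1277], [0.5667, 0.0251, 0.134]] 0.3405552299439324
handle 831 [[0.4508, -0.1244, 0.1548], [0.4727, -0.1142, 0.1618], [0.5282, -0.1032, 0.2524]]
padsL 2652 [[0.5818, -0.2119, 0.1038], [0.5966, -0.0977, 0.1287], [0.6008, 0.0174, 0.1306]]
posts 297 [[0.6014, -0.2323, 0.1377], [0.6084, -0.2248, 0.164], [0.615, -0.2227, 0.1662]]
striker 177 [[0.6006, -0.2695, 0.1288], [0.6084, -0.2639, 0.1349], [0.6148, -0.2597, 0.1369]]
knob 509 [[0.5794, -0.3147, 0.1415], [0.5884, -0.3033, 0.1631], [0.5963, -0.2987, 0.1655]]
pivot 346 [[0.7006, -0.2534, 0.1342], [0.714, -0.2196, 0.136], [0.7259, -0.2106, 0.1434]]
```

Request:
{"method": "arm_command", "body": {"motion": [[0.337, -0.049, 0, 0, 0, 0], [0.337, -0.049, 0, 0, 0, 0], [0.337, -0.049, 0.2, 0, 0, 0], [0.337, -0.049, 0.4, 0, 0, 0], [0.337, -0.049, 0.6, 0, 0, 0], [0.337, -0.049, 0.8, 0, 0, 0], [0.337, -0.049, 0.95, 0, 0, 0], [0.337, -0.049, 0.95, 0, 0, 0]], "gripper": -0.5, "grip_force": 20}}

```text
time: 4.87
ee_pos: [0.5983, 0.1741, 0.1548]
orientation: [1.0, -0.002, -0.004, 0.001]
force: [-0.3, -0.7, -0.3]
grip_width: 0.0654
finger_force: 0.0
```

```bash
python3 - <<'E'
from m import *
s=status.state();print(s['ee_pos'],s['grip_width'])
im=grab('scene'); im2=grab('side'); print(caps([im]).round(4).tolist(),caps([im2]).round(4).tolist())
E
```

```text
[0.59829504 0.17406537 0.15482725] 0.06540279989616372
[[0.4852, 0.2699, 0.103, 0.0236], [0.5801, 0.2633, 0.1032, 0.0229]] [[0.6005, 0.1777, 0.1034, 0.0247], [0.5759, 0.2633, 0.1033, 0.0256], [0.4802, 0.2713, 0.1034, 0.025]]
```

Request:
{"method": "arm_command", "body": {"motion": [[0.01, 0, 0.15, 0, 0, 0], [0.01, 0, 0.3, 0, 0, 0], [0.01, 0, 0.4, 0, 0, 0], [0.01, 0, 0.48, 0, 0, 0], [0.01, 0, 0.5, 0, 0, 0], [0.01, 0, 0.5, 0, 0, 0], [0.01, 0, 0.5, 0, 0, 0], [0.01, 0, 0.5, 0, 0, 0]]}}

```text
time: 5.63
ee_pos: [0.6027, 0.1781, 0.0867]
orientation: [1.0, -0.0, 0.001, -0.0]
force: [-0.9, -0.4, -0.5]
grip_width: 0.0653
finger_force: 0.0
```

Request:
{"method": "arm_command", "body": {"motion": [[0, 0.01, 0.09, 0, 0, 0], [0, 0.01, 0.09, 0, 0, 0], [0, 0.01, 0.09, 0, 0, 0], [0, 0.01, 0.09, 0, 0, 0], [0, 0.01, 0.09, 0, 0, 0], [0, 0.01, 0.09, 0, 0, 0], [0, 0.01, 0.09, 0, 0, 0], [0, 0.01, 0.09, 0, 0, 0]]}}

```text
time: 6.3
ee_pos: [0.6019, 0.1763, 0.0717]
orientation: [1.0, 0.0, 0.0, -0.0]
force: [0.4, -0.4, 0.2]
grip_width: 0.0649
finger_force: 0.0
```

Request:
{"method": "arm_command", "body": {"motion": [[0, 0.01, 0, 0, 0, 0], [0, 0.01, 0, 0, 0, 0], [0, 0, 0, 0, 0, 0], [0, 0, 0, 0, 0, 0], [0, 0, 0, 0, 0, 0], [0, 0, 0, 0, 0, 0], [0, 0, 0, 0, 0, 0], [0, 0, 0, 0, 0, 0]], "gripper": 1, "grip_force": 25}}

```text
time: 6.97
ee_pos: [0.6018, 0.1761, 0.0716]
orientation: [1.0, -0.0, 0.0, 0.0]
force: [-0.6, -0.6, 0.9]
grip_width: 0.0459
finger_force: 24.9
```

Request:
{"method": "arm_command", "body": {"motion": [[0, 0, -0.08, 0, 0, 0], [0, 0, -0.22, 0, 0, 0], [0, 0, -0.4, 0, 0, 0], [0, 0, -0.6, 0, 0, 0], [0, 0, -0.8, 0, 0, 0], [0, 0, -0.93, 0, 0, 0], [0, 0, -1, 0, 0, 0], [0, 0, -1, 0, 0, 0]]}}

```text
time: 7.63
ee_pos: [0.6025, 0.177, 0.2243]
orientation: [1.0, 0.0, 0.002, -0.001]
force: [0.1, 0.3, -4.0]
grip_width: 0.0451
finger_force: 24.9
```

Request:
{"method": "arm_command", "body": {"motion": [[0, 0.05, -0.1, 0, 0, 0], [0.05, 0.15, -0.16, 0, 0, 0], [0.1, 0.3, -0.2, 0, 0, 0], [0.15, 0.45, -0.2, 0, 0, 0], [0.2, 0.6, -0.2, 0, 0, 0], [0.25, 0.75, -0.2, 0, 0, 0], [0.287, 0.9, -0.2, 0, 0, 0], [0.287, 1, -0.2, 0, 0, 0]]}}

```text
time: 8.3
ee_pos: [0.6447, 0.0229, 0.2488]
orientation: [1.0, -0.001, -0.002, 0.001]
force: [-0.0, -0.7, -4.1]
grip_width: 0.0454
finger_force: 24.9
```

Request:
{"method": "arm_command", "body": {"motion": [[0, 0.15, 0, 0, 0, 0], [0, 0.3, 0, 0, 0, 0], [0, 0.45, 0, 0, 0, 0], [0, 0.6, 0, 0, 0, 0], [0, 0.75, 0, 0, 0, 0], [0, 0.88, 0, 0, 0, 0], [0, 0.96, 0, 0, 0, 0], [0, 1, 0, 0, 0, 0]]}}

```text
time: 8.97
ee_pos: [0.644, -0.1261, 0.2496]
orientation: [1.0, -0.001, -0.001, 0.0]
force: [0.2, -1.1, -3.0]
grip_width: 0.0452
finger_force: 24.9
```

Request:
{"method": "arm_command", "body": {"motion": [[0, 0.08, 0, 0, 0, 0], [0, 0.18, 0, 0, 0, 0], [0, 0.28, 0, 0, 0, 0], [0, 0.35, 0, 0, 0, 0], [0, 0.373, 0, 0, 0, 0], [0, 0.373, 0, 0, 0, 0], [0, 0.373, 0, 0, 0, 0], [0, 0.373, 0, 0, 0, 0]]}}

```text
time: 9.63
ee_pos: [0.645, -0.1784, 0.2516]
orientation: [1.0, 0.001, 0.0, -0.0]
force: [0.3, -1.3, -3.0]
grip_width: 0.0454
finger_force: 24.9
```

```bash
python3 - <<'E'
from m import *
s=status.state();print(s['time'],s['ee_pos'],s['grip_width'])
a,b=grab('scene'),grab('side'); print(caps([a]).round(4).tolist(),caps([b]).round(4).tolist())
cv2.imwrite('pics/c1.png',cv2.resize(np.hstack([a['color'],b['color']])[...,::-1],(800,300)))
E
```

```text
9.6333 [ 0.6449688  -0.17844721  0.25160257] 0.0454417067521611
[[0.6639, -0.1735, 0.2815, 0.0086], [0.5587, -0.1734, 0.1364, 0.0342], [0.556, -0.1249, 0.1358, 0.0161], [0.484, 0.2693, 0.1032, 0.023], [0.5798, 0.2612, 0.1034, 0.0242]] [[0.6402, -0.1766, 0.2835, 0.0264], [0.5755, 0.2621, 0.1035, 0.0234], [0.4791, 0.2719, 0.1034, 0.0239]]
```

View pics/c1.png

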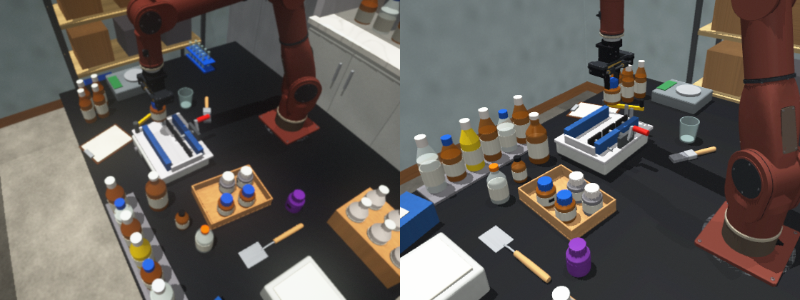

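The jar hangs in the gripper above the far end of the vise (scene pane, about (160,110)). The other two are still in the bin. Lowering now.

Request:
{"method": "arm_command", "body": {"motion": [[0, 0, 0.08, 0, 0, 0], [0, 0, 0.2, 0, 0, 0], [0, 0, 0.34, 0, 0, 0], [0, 0, 0.48, 0, 0, 0], [0, 0, 0.58, 0, 0, 0], [0, 0, 0.62, 0, 0, 0], [0, 0, 0.64, 0, 0, 0], [0, 0, 0.64, 0, 0, 0]]}}

```text
time: 10.4
ee_pos: [0.6447, -0.1794, 0.1551]
orientation: [1.0, 0.0, -0.0, -0.0]
force: [-0.0, -1.4, -3.5]
grip_width: 0.0454
finger_force: 24.9
```

Request:
{"method": "arm_command", "body": {"motion": [[0, 0, 0.005, 0, 0, 0], [0, 0, 0.01, 0, 0, 0], [0, 0, 0.01, 0, 0, 0], [0, 0, 0.01, 0, 0, 0], [0, 0, 0.01, 0, 0, 0], [0, 0, 0.01, 0, 0, 0], [0, 0, 0.01, 0, 0, 0], [0, 0, 0.01, 0, 0, 0]]}}

```text
time: 11.07
ee_pos: [0.6448, -0.1797, 0.1541]
orientation: [1.0, -0.0, 0.0, -0.0]
force: [-0.0, 0.8, -3.9]
grip_width: 0.0454
finger_force: 24.9
```

Request:
{"method": "arm_command", "body": {"motion": [[0, 0, 0.005, 0, 0, 0], [0, 0, 0.01, 0, 0, 0], [0, 0, 0.015, 0, 0, 0], [0, 0, 0.02, 0, 0, 0], [0, 0, 0.022, 0, 0, 0], [0, 0, 0.022, 0, 0, 0], [0, 0, 0.022, 0, 0, 0], [0, 0, 0.022, 0, 0, 0]]}}

```text
time: 11.73
ee_pos: [0.6448, -0.1797, 0.1507]
orientation: [1.0, -0.0, -0.0, -0.0]
force: [-0.7, 0.4, -4.3]
grip_width: 0.0457
finger_force: 24.9
```

Request:
{"method": "arm_command", "body": {"motion": [[0, 0, 0.005, 0, 0, 0], [0, 0, 0.01, 0, 0, 0], [0, 0, 0.01, 0, 0, 0], [0, 0, 0.01, 0, 0, 0], [0, 0, 0.01, 0, 0, 0], [0, 0, 0.01, 0, 0, 0], [0, 0, 0.01, 0, 0, 0], [0, 0, 0.01, 0, 0, 0]]}}

```text
time: 12.4
ee_pos: [0.6453, -0.1798, 0.1505]
orientation: [1.0, -0.0, 0.001, 0.0]
force: [-2.1, -0.3, 6.3]
grip_width: 0.045
finger_force: 24.9
```

Request:
{"method": "arm_command", "body": {"motion": [[0, 0, 0, 0, 0, 0], [0, 0, 0, 0, 0, 0], [0, 0, 0, 0, 0, 0], [0, 0, 0, 0, 0, 0], [0, 0, 0, 0, 0, 0], [0, 0, 0, 0, 0, 0], [0, 0, 0, 0, 0, 0], [0, 0, 0, 0, 0, 0]], "gripper": -0.5}}

```text
time: 13.07
ee_pos: [0.6448, -0.1797, 0.1492]
orientation: [1.0, 0.0, -0.0, -0.0]
force: [0.2, 0.1, 0.4]
grip_width: 0.065
finger_force: 0.0
```

Request:
{"method": "arm_command", "body": {"motion": [[0, 0, -0.08, 0, 0, 0], [0, 0, -0.22, 0, 0, 0], [0, 0, -0.4, 0, 0, 0], [0, 0, -0.55, 0, 0, 0], [0, 0, -0.65, 0, 0, 0], [0, 0, -0.67, 0, 0, 0], [0, 0, -0.67, 0, 0, 0], [0, 0, -0.67, 0, 0, 0]]}}

```text
time: 13.73
ee_pos: [0.6445, -0.1797, 0.2491]
orientation: [1.0, 0.0, -0.0, -0.0]
force: [0.1, 0.9, 0.5]
grip_width: 0.0655
finger_force: 0.0
```

```bash
python3 - <<'E'
from m import *
s=status.state();print(s['time'],s['ee_pos'],s['grip_width'])
a,b=grab('scene'),grab('side'); print(caps([a]).round(4).tolist(),caps([b]).round(4).tolist())
E
```

```text
13.7333 [ 0.64447822 -0.17966773  0.24907991] 0.06554711625575933
[[0.4829, 0.2693, 0.1032, 0.023], [0.5797, 0.2619, 0.1035, 0.0234]] [[0.5736, 0.2623, 0.1033, 0.024], [0.477, 0.2723, 0.1034, 0.024]]
```

Request:
{"method": "arm_command", "body": {"motion": [[0, -0.15, 0, 0, 0, 0], [0, -0.35, 0, 0, 0, 0], [0, -0.55, 0, 0, 0, 0], [0, -0.8, 0, 0, 0, 0], [0, -1, 0, 0, 0, 0], [0, -1, 0, 0, 0, 0], [0, -1, 0, 0, 0, 0], [0, -1, 0, 0, 0, 0]]}}

```text
time: 14.5
ee_pos: [0.6444, -0.0304, 0.2487]
orientation: [1.0, -0.0, -0.001, 0.0]
force: [-0.8, -0.7, -0.8]
grip_width: 0.0653
finger_force: 0.0
```

Request:
{"method": "arm_command", "body": {"motion": [[-0.05, -0.2, 0, 0, 0, 0], [-0.1, -0.45, 0, 0, 0, 0], [-0.15, -0.7, 0, 0, 0, 0], [-0.2, -0.9, 0, 0, 0, 0], [-0.2, -1, 0, 0, 0, 0], [-0.2, -1, 0, 0, 0, 0], [-0.2, -1, 0, 0, 0, 0], [-0.2, -1, 0, 0, 0, 0]]}}

```text
time: 15.17
ee_pos: [0.6153, 0.1175, 0.2492]
orientation: [1.0, -0.002, -0.0, 0.001]
force: [1.7, 0.5, -0.9]
grip_width: 0.0651
finger_force: 0.0
```

Request:
{"method": "arm_command", "body": {"motion": [[-0.05, -0.2, 0, 0, 0, 0], [-0.1, -0.45, 0, 0, 0, 0], [-0.15, -0.7, 0, 0, 0, 0], [-0.25, -0.9, 0, 0, 0, 0], [-0.253, -0.947, 0, 0, 0, 0], [-0.253, -0.947, 0, 0, 0, 0], [-0.253, -0.947, 0, 0, 0, 0], [-0.253, -0.947, 0, 0, 0, 0]]}}

```text
time: 15.83
ee_pos: [0.5783, 0.2593, 0.2494]
orientation: [1.0, -0.002, 0.0, 0.001]
force: [0.1, -0.3, 0.8]
grip_width: 0.0649
finger_force: 0.0
```

```bash
python3 - <<'E'
from m import *
s=status.state();print(s['time'],s['ee_pos'],s['grip_width'])
a,b,w=grab('scene'),grab('side'),grab('wrist'); print(caps([a]).round(4).tolist(),caps([b]).round(4).tolist(),caps([w]).round(4).tolist())
E
```

```text
15.8333 [0.57829058 0.25925509 0.2493906 ] 0.06488767513359175
[[0.4848, 0.2708, 0.1031, 0.0227], [0.5782, 0.2629, 0.1035, 0.0235]] [[0.5738, 0.2616, 0.1034, 0.0245], [0.4793, 0.2711, 0.1034, 0.024]] [[0.7003, 0.0259, 0.1323, 0.0116], [0.578, 0.2606, 0.1025, 0.0231], [0.5533, 0.0122, 0.1336, 0.0197], [0.4841, 0.2693, 0.1025, 0.0223]]
```

Request:
{"method": "arm_command", "body": {"motion": [[-0.005, -0.005, 0.1, 0, 0, 0], [-0.005, -0.005, 0.25, 0, 0, 0], [-0.005, -0.005, 0.45, 0, 0, 0], [-0.005, -0.005, 0.65, 0, 0, 0], [-0.005, -0.005, 0.85, 0, 0, 0], [-0.005, -0.005, 0.95, 0, 0, 0], [-0.005, -0.005, 1, 0, 0, 0], [-0.005, -0.005, 1, 0, 0, 0]]}}

```text
time: 16.65
ee_pos: [0.5756, 0.2618, 0.098]
orientation: [1.0, -0.001, -0.001, 0.001]
force: [0.0, 0.1, 0.9]
grip_width: 0.0648
finger_force: 0.0
```

Request:
{"method": "arm_command", "body": {"motion": [[0, 0, 0.06, 0, 0, 0], [0, 0, 0.12, 0, 0, 0], [0, 0, 0.16, 0, 0, 0], [0, 0, 0.18, 0, 0, 0], [0, 0, 0.18, 0, 0, 0], [0, 0, 0.18, 0, 0, 0], [0, 0, 0.18, 0, 0, 0], [0, 0, 0.18, 0, 0, 0]]}}

```text
time: 17.32
ee_pos: [0.5763, 0.2633, 0.0732]
orientation: [1.0, 0.0, 0.0, -0.0]
force: [-0.5, -0.3, 0.4]
grip_width: 0.0652
finger_force: 0.0
```

Request:
{"method": "arm_command", "body": {"motion": [[0, 0, 0, 0, 0, 0], [0, 0, 0, 0, 0, 0], [0, 0, 0, 0, 0, 0], [0, 0, 0, 0, 0, 0], [0, 0, 0, 0, 0, 0], [0, 0, 0, 0, 0, 0], [0, 0, 0, 0, 0, 0], [0, 0, 0, 0, 0, 0]], "gripper": 1, "grip_force": 25}}

```text
time: 17.98
ee_pos: [0.5762, 0.2626, 0.0728]
orientation: [1.0, -0.0, 0.0, 0.0]
force: [-0.6, -2.5, 2.9]
grip_width: 0.0455
finger_force: 24.9
```

Request:
{"method": "arm_command", "body": {"motion": [[0, 0, -0.08, 0, 0, 0], [0, 0, -0.22, 0, 0, 0], [0, 0, -0.4, 0, 0, 0], [0, 0, -0.6, 0, 0, 0], [0, 0, -0.8, 0, 0, 0], [0, 0, -0.93, 0, 0, 0], [0, 0, -1, 0, 0, 0], [0, 0, -1, 0, 0, 0]]}}

```text
time: 18.65
ee_pos: [0.5767, 0.2643, 0.2255]
orientation: [1.0, 0.0, 0.002, -0.001]
force: [0.5, -0.0, -3.1]
grip_width: 0.0453
finger_force: 24.9
```

Request:
{"method": "arm_command", "body": {"motion": [[0, 0.05, -0.1, 0, 0, 0], [0.03, 0.15, -0.16, 0, 0, 0], [0.06, 0.3, -0.2, 0, 0, 0], [0.1, 0.45, -0.2, 0, 0, 0], [0.13, 0.6, -0.2, 0, 0, 0], [0.16, 0.75, -0.2, 0, 0, 0], [0.2, 0.9, -0.2, 0, 0, 0], [0.2, 1, -0.2, 0, 0, 0]]}}

```text
time: 19.32
ee_pos: [0.6062, 0.11, 0.2503]
orientation: [1.0, -0.001, -0.001, 0.001]
force: [-0.2, -0.7, -3.6]
grip_width: 0.046
finger_force: 24.9
```

Request:
{"method": "arm_command", "body": {"motion": [[0.04, 0.15, 0, 0, 0, 0], [0.08, 0.3, 0, 0, 0, 0], [0.12, 0.45, 0, 0, 0, 0], [0.16, 0.6, 0, 0, 0, 0], [0.2, 0.75, 0, 0, 0, 0], [0.24, 0.88, 0, 0, 0, 0], [0.26, 0.96, 0, 0, 0, 0], [0.26, 1, 0, 0, 0, 0]]}}

```text
time: 19.98
ee_pos: [0.6448, -0.0392, 0.2507]
orientation: [1.0, -0.001, -0.001, 0.0]
force: [0.7, -1.5, -3.2]
grip_width: 0.0453
finger_force: 24.9
```

Request:
{"method": "arm_command", "body": {"motion": [[0, 0.08, 0, 0, 0, 0], [0, 0.18, 0, 0, 0, 0], [0, 0.28, 0, 0, 0, 0], [0, 0.36, 0, 0, 0, 0], [0, 0.39, 0, 0, 0, 0], [0, 0.39, 0, 0, 0, 0], [0, 0.39, 0, 0, 0, 0], [0, 0.39, 0, 0, 0, 0]]}}

```text
time: 20.65
ee_pos: [0.6452, -0.0942, 0.2529]
orientation: [1.0, 0.001, 0.0, -0.0]
force: [-0.0, 0.4, -3.2]
grip_width: 0.0458
finger_force: 24.9
```

Request:
{"method": "arm_command", "body": {"motion": [[0, 0, 0.08, 0, 0, 0], [0, 0, 0.2, 0, 0, 0], [0, 0, 0.34, 0, 0, 0], [0, 0, 0.48, 0, 0, 0], [0, 0, 0.58, 0, 0, 0], [0, 0, 0.62, 0, 0, 0], [0, 0, 0.64, 0, 0, 0], [0, 0, 0.64, 0, 0, 0]]}}

```text
time: 21.32
ee_pos: [0.645, -0.0949, 0.1563]
orientation: [1.0, 0.0, -0.0, -0.0]
force: [-0.8, 0.2, -3.3]
grip_width: 0.0456
finger_force: 24.9
```

Request:
{"method": "arm_command", "body": {"motion": [[0, 0, 0, 0, 0, 0], [0, 0, 0, 0, 0, 0], [0, 0, 0, 0, 0, 0], [0, 0, 0, 0, 0, 0], [0, 0, 0, 0, 0, 0], [0, 0, 0, 0, 0, 0], [0, 0, 0, 0, 0, 0], [0, 0, 0, 0, 0, 0]]}}

```text
time: 21.98
ee_pos: [0.6451, -0.0954, 0.1568]
orientation: [1.0, -0.0, 0.0, -0.0]
force: [-0.1, -0.1, -3.0]
grip_width: 0.0458
finger_force: 24.9
```

Request:
{"method": "arm_command", "body": {"motion": [[0, 0, 0.008, 0, 0, 0], [0, 0, 0.016, 0, 0, 0], [0, 0, 0.024, 0, 0, 0], [0, 0, 0.03, 0, 0, 0], [0, 0, 0.034, 0, 0, 0], [0, 0, 0.037, 0, 0, 0], [0, 0, 0.037, 0, 0, 0], [0, 0, 0.037, 0, 0, 0]]}}

```text
time: 22.65
ee_pos: [0.6454, -0.0954, 0.1517]
orientation: [1.0, -0.0, 0.0, 0.0]
force: [-1.3, -1.3, 3.0]
grip_width: 0.0453
finger_force: 24.8
```

Request:
{"method": "arm_command", "body": {"motion": [[0, 0, 0, 0, 0, 0], [0, 0, 0, 0, 0, 0], [0, 0, 0, 0, 0, 0], [0, 0, 0, 0, 0, 0], [0, 0, 0, 0, 0, 0], [0, 0, 0, 0, 0, 0], [0, 0, 0, 0, 0, 0], [0, 0, 0, 0, 0, 0]], "gripper": -0.5}}

```text
time: 23.32
ee_pos: [0.6451, -0.0953, 0.1511]
orientation: [1.0, 0.0, 0.0, -0.0]
force: [0.4, 0.5, -0.8]
grip_width: 0.0649
finger_force: 0.0
```

Request:
{"method": "arm_command", "body": {"motion": [[0, 0, -0.08, 0, 0, 0], [0, 0, -0.22, 0, 0, 0], [0, 0, -0.4, 0, 0, 0], [0, 0, -0.55, 0, 0, 0], [0, 0, -0.65, 0, 0, 0], [0, 0, -0.67, 0, 0, 0], [0, 0, -0.67, 0, 0, 0], [0, 0, -0.67, 0, 0, 0]]}}

```text
time: 23.98
ee_pos: [0.6448, -0.0954, 0.251]
orientation: [1.0, 0.0, -0.0, -0.0]
force: [-0.2, -0.1, -0.9]
grip_width: 0.0656
finger_force: 0.0
```

```bash
python3 - <<'E'
from m import *
s=status.state();print(s['time'],s['ee_pos'],s['grip_width'])
a,b,w=grab('scene'),grab('side'),grab('wrist'); print(caps([a]).round(4).tolist(),caps([b]).round(4).tolist(),caps([w]).round(4).tolist())
E
```

```text
23.9833 [ 0.64477196 -0.09539382  0.25101868] 0.06561028621496628
[[0.6457, -0.0946, 0.1829, 0.0234], [0.4839, 0.2691, 0.1031, 0.0232]] [[0.4788, 0.271, 0.1037, 0.0234]] [[0.6452, -0.0978, 0.1812, 0.0248], [0.6437, -0.1802, 0.1813, 0.0244], [0.667, -0.1343, 0.2939, 0.0134]]
```

Request:
{"method": "arm_command", "body": {"motion": [[0, -0.15, 0, 0, 0, 0], [0, -0.35, 0, 0, 0, 0], [-0.05, -0.55, 0, 0, 0, 0], [-0.15, -0.8, 0, 0, 0, 0], [-0.2, -1, 0, 0, 0, 0], [-0.2, -1, 0, 0, 0, 0], [-0.2, -1, 0, 0, 0, 0], [-0.2, -1, 0, 0, 0, 0]]}}

```text
time: 24.8
ee_pos: [0.615, 0.0538, 0.251]
orientation: [1.0, -0.0, -0.0, 0.0]
force: [0.6, -0.9, -0.4]
grip_width: 0.0652
finger_force: 0.0
```

Request:
{"method": "arm_command", "body": {"motion": [[-0.1, -0.2, 0, 0, 0, 0], [-0.2, -0.4, 0, 0, 0, 0], [-0.3, -0.6, 0, 0, 0, 0], [-0.4, -0.8, 0, 0, 0, 0], [-0.5, -1, 0, 0, 0, 0], [-0.5, -1, 0, 0, 0, 0], [-0.5, -1, 0, 0, 0, 0], [-0.5, -1, 0, 0, 0, 0]]}}

```text
time: 25.47
ee_pos: [0.541, 0.2027, 0.2513]
orientation: [1.0, -0.001, -0.0, 0.0]
force: [0.5, -1.0, -0.9]
grip_width: 0.0651
finger_force: 0.0
```

Request:
{"method": "arm_command", "body": {"motion": [[-0.1, -0.15, 0, 0, 0, 0], [-0.2, -0.3, 0, 0, 0, 0], [-0.3, -0.4, 0, 0, 0, 0], [-0.387, -0.437, 0, 0, 0, 0], [-0.387, -0.437, 0, 0, 0, 0], [-0.387, -0.437, 0, 0, 0, 0], [-0.387, -0.437, 0, 0, 0, 0], [-0.387, -0.437, 0, 0, 0, 0]]}}

```text
time: 26.13
ee_pos: [0.4833, 0.2683, 0.2515]
orientation: [1.0, -0.001, 0.0, 0.0]
force: [0.0, 0.1, -0.5]
grip_width: 0.0655
finger_force: 0.0
```

```bash
python3 - <<'E'
from m import *
s=status.state();print(s['time'],s['ee_pos'],s['grip_width'])
a,b,w=grab('scene'),grab('side'),grab('wrist'); print(caps([a]).round(4).tolist(),caps([b]).round(4).tolist(),caps([w]).round(4).tolist())
E
```

```text
26.1333 [0.48331517 0.26834575 0.25150653] 0.0655499274333049
[[0.6448, -0.0674, 0.1829, 0.0246], [0.4839, 0.2694, 0.1035, 0.0226]] [[0.6879, -0.033, 0.1243, 0.0349], [0.4796, 0.2716, 0.1035, 0.0239]] [[0.5525, 0.0265, 0.1325, 0.0106], [0.4822, 0.2697, 0.1024, 0.0232]]
```

The middle jar has been knocked from y −0.095 to about −0.067, so I go back to put it right before picking the third.

Request:
{"method": "arm_command", "body": {"motion": [[0.1, 0.15, 0, 0, 0, 0], [0.2, 0.3, 0, 0, 0, 0], [0.3, 0.5, 0, 0, 0, 0], [0.4, 0.7, 0, 0, 0, 0], [0.5, 0.9, 0, 0, 0, 0], [0.5, 1, 0, 0, 0, 0], [0.5, 1, 0, 0, 0, 0], [0.5, 1, 0, 0, 0, 0]]}}

```text
time: 26.95
ee_pos: [0.5573, 0.1191, 0.2515]
orientation: [1.0, -0.001, -0.0, -0.0]
force: [-0.8, 1.2, -0.3]
grip_width: 0.0652
finger_force: 0.0
```

Request:
{"method": "arm_command", "body": {"motion": [[0.1, 0.2, 0, 0, 0, 0], [0.2, 0.4, 0, 0, 0, 0], [0.3, 0.6, 0, 0, 0, 0], [0.4, 0.8, 0, 0, 0, 0], [0.58, 1, 0, 0, 0, 0], [0.58, 1, 0, 0, 0, 0], [0.58, 1, 0, 0, 0, 0], [0.58, 1, 0, 0, 0, 0]]}}

```text
time: 27.62
ee_pos: [0.644, -0.0278, 0.2514]
orientation: [1.0, 0.001, -0.0, -0.001]
force: [0.5, 0.4, -0.2]
grip_width: 0.0653
finger_force: 0.0
```

```bash
python3 - <<'E'
from m import *
s=status.state();print(s['time'],s['ee_pos'],s['grip_width'])
a,b,w=grab('scene'),grab('side'),grab('wrist'); print(caps([a]).round(4).tolist(),caps([b]).round(4).tolist(),caps([w]).round(4).tolist())
cv2.imwrite('pics/c2.png',cv2.resize(np.hstack([w['color'],b['color']])[...,::-1],(800,300)))
E
```

```text
27.6167 [ 0.64401027 -0.02775672  0.25140742] 0.06532045874866495
[[0.6418, -0.0679, 0.1827, 0.0232], [0.4835, 0.2702, 0.1037, 0.0225]] [[0.4782, 0.2712, 0.1034, 0.0246]] [[0.6428, -0.0694, 0.1814, 0.0244], [0.6439, -0.1796, 0.1815, 0.0243], [0.6664, -0.0662, 0.2952, 0.0136]]
```

View pics/c2.png

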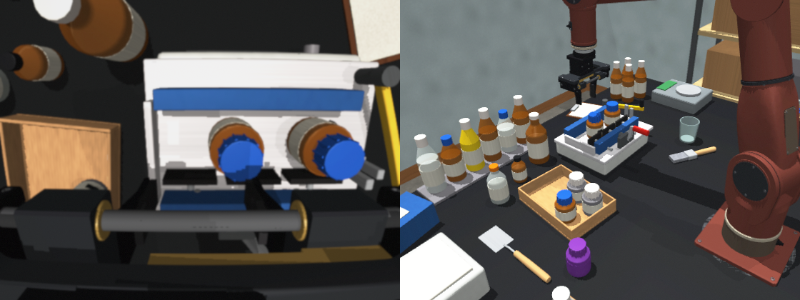

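The wrist pane shows both loaded jars upright, caps at (240,160) and (340,155), with the middle one shifted. I regrip and recentre it.

Request:
{"method": "arm_command", "body": {"motion": [[0, 0.15, 0, 0, 0, 0], [0, 0.26, 0, 0, 0, 0], [0, 0.26, 0.05, 0, 0, 0], [0, 0.26, 0.25, 0, 0, 0], [0, 0.26, 0.45, 0, 0, 0], [0, 0.26, 0.6, 0, 0, 0], [0, 0.26, 0.667, 0, 0, 0], [0, 0.26, 0.667, 0, 0, 0]]}}

```text
time: 28.43
ee_pos: [0.6428, -0.0678, 0.1497]
orientation: [1.0, 0.001, -0.002, -0.0]
force: [-0.1, -0.6, 0.9]
grip_width: 0.0651
finger_force: 0.0
```

Request:
{"method": "arm_command", "body": {"motion": [[0, 0, 0, 0, 0, 0], [0, 0, 0, 0, 0, 0], [0, 0, 0, 0, 0, 0], [0, 0, 0, 0, 0, 0], [0, 0, 0, 0, 0, 0], [0, 0, 0, 0, 0, 0], [0, 0, 0, 0, 0, 0], [0, 0, 0, 0, 0, 0]]}}

```text
time: 29.1
ee_pos: [0.644, -0.0689, 0.1517]
orientation: [1.0, -0.0, 0.0, -0.0]
force: [0.5, 0.0, -0.4]
grip_width: 0.0655
finger_force: 0.0
```

Request:
{"method": "arm_command", "body": {"motion": [[0, 0, 0, 0, 0, 0], [0, 0, 0, 0, 0, 0], [0, 0, 0, 0, 0, 0], [0, 0, 0, 0, 0, 0], [0, 0, 0, 0, 0, 0], [0, 0, 0, 0, 0, 0], [0, 0, 0, 0, 0, 0], [0, 0, 0, 0, 0, 0]], "gripper": 1}}

```text
time: 29.77
ee_pos: [0.644, -0.0691, 0.1516]
orientation: [1.0, -0.0, -0.0, 0.0]
force: [-0.1, -1.3, 1.1]
grip_width: 0.0454
finger_force: 25.0
```

Lift a few mm, shift −27 mm in y, lower, release, then head for the last jar.

Request:
{"method": "arm_command", "body": {"motion": [[0, 0, -0.03, 0, 0, 0], [0, 0, -0.05, 0, 0, 0], [0, 0, -0.05, 0, 0, 0], [0, 0.06, -0.05, 0, 0, 0], [0, 0.12, -0.05, 0, 0, 0], [0, 0.18, -0.05, 0, 0, 0], [0, 0.18, -0.05, 0, 0, 0], [0, 0.18, -0.05, 0, 0, 0]]}}

```text
time: 30.43
ee_pos: [0.6438, -0.0974, 0.1588]
orientation: [1.0, -0.001, -0.0, 0.0]
force: [0.7, 0.2, -4.2]
grip_width: 0.0454
finger_force: 25.0
```

Request:
{"method": "arm_command", "body": {"motion": [[0, 0, 0.01, 0, 0, 0], [0, 0, 0.02, 0, 0, 0], [0, 0, 0.03, 0, 0, 0], [0, 0, 0.04, 0, 0, 0], [0, 0, 0.047, 0, 0, 0], [0, 0, 0.05, 0, 0, 0], [0, 0, 0.05, 0, 0, 0], [0, 0, 0.05, 0, 0, 0]]}}

```text
time: 31.1
ee_pos: [0.6441, -0.0957, 0.1517]
orientation: [1.0, 0.0, 0.0, -0.0]
force: [0.7, 0.1, -2.9]
grip_width: 0.0454
finger_force: 25.0
```

Request:
{"method": "arm_command", "body": {"motion": [[0, 0, 0, 0, 0, 0], [0, 0, 0, 0, 0, 0], [0, 0, 0, 0, 0, 0], [0, 0, 0, 0, 0, 0], [0, 0, 0, 0, 0, 0], [0, 0, 0, 0, 0, 0], [0, 0, 0, 0, 0, 0], [0, 0, 0, 0, 0, 0]], "gripper": -0.5}}

```text
time: 31.77
ee_pos: [0.6441, -0.0958, 0.1516]
orientation: [1.0, 0.0, 0.0, -0.0]
force: [0.5, -0.3, 0.4]
grip_width: 0.0649
finger_force: 0.0
```

Request:
{"method": "arm_command", "body": {"motion": [[0, 0, -0.08, 0, 0, 0], [0, 0, -0.22, 0, 0, 0], [0, 0, -0.4, 0, 0, 0], [0, 0, -0.55, 0, 0, 0], [0, 0, -0.65, 0, 0, 0], [0, 0, -0.67, 0, 0, 0], [0, 0, -0.67, 0, 0, 0], [0, 0, -0.67, 0, 0, 0]]}}

```text
time: 32.43
ee_pos: [0.6437, -0.0959, 0.2514]
orientation: [1.0, 0.0, -0.0, -0.0]
force: [0.5, 0.4, -0.2]
grip_width: 0.0654
finger_force: 0.0
```

```bash
python3 - <<'E'
from m import *
s=status.state();print(s['time'],s['ee_pos'],s['grip_width'])
a,b,w=grab('scene'),grab('side'),grab('wrist'); print(caps([a]).round(4).tolist(),caps([b]).round(4).tolist(),caps([w]).round(4).tolist())
E
```

```text
32.4333 [ 0.64371972 -0.09586214  0.25144584] 0.0654440807212162
[[0.6436, -0.0948, 0.1826, 0.0234], [0.4833, 0.271, 0.1031, 0.024]] [[0.4775, 0.2712, 0.1036, 0.0244]] [[0.6433, -0.1802, 0.1814, 0.0243], [0.6429, -0.0966, 0.1813, 0.0244], [0.6661, -0.1349, 0.2945, 0.0133]]
```

Request:
{"method": "arm_command", "body": {"motion": [[0, -0.15, 0, 0, 0, 0], [0, -0.35, 0, 0, 0, 0], [-0.05, -0.55, 0, 0, 0, 0], [-0.15, -0.8, 0, 0, 0, 0], [-0.2, -1, 0, 0, 0, 0], [-0.2, -1, 0, 0, 0, 0], [-0.2, -1, 0, 0, 0, 0], [-0.2, -1, 0, 0, 0, 0]]}}

```text
time: 33.25
ee_pos: [0.6139, 0.0533, 0.2515]
orientation: [1.0, -0.0, -0.0, 0.0]
force: [-0.1, -0.6, 0.7]
grip_width: 0.0651
finger_force: 0.0
```

Request:
{"method": "arm_command", "body": {"motion": [[-0.1, -0.2, 0, 0, 0, 0], [-0.2, -0.4, 0, 0, 0, 0], [-0.3, -0.6, 0, 0, 0, 0], [-0.4, -0.8, 0, 0, 0, 0], [-0.5, -1, 0, 0, 0, 0], [-0.5, -1, 0, 0, 0, 0], [-0.5, -1, 0, 0, 0, 0], [-0.5, -1, 0, 0, 0, 0]]}}

```text
time: 33.92
ee_pos: [0.5399, 0.2022, 0.2517]
orientation: [1.0, -0.001, -0.0, 0.0]
force: [-0.2, 0.1, -0.6]
grip_width: 0.0653
finger_force: 0.0
```

Request:
{"method": "arm_command", "body": {"motion": [[-0.1, -0.15, 0, 0, 0, 0], [-0.2, -0.3, 0, 0, 0, 0], [-0.3, -0.4, 0, 0, 0, 0], [-0.373, -0.44, 0, 0, 0, 0], [-0.373, -0.44, 0, 0, 0, 0], [-0.373, -0.44, 0, 0, 0, 0], [-0.373, -0.44, 0, 0, 0, 0], [-0.373, -0.44, 0, 0, 0, 0]]}}

```text
time: 34.58
ee_pos: [0.4844, 0.2683, 0.2519]
orientation: [1.0, -0.001, 0.0, 0.0]
force: [0.1, 0.2, -0.6]
grip_width: 0.0653
finger_force: 0.0
```

```bash
python3 - <<'E'
from m import *
s=status.state();print(s['time'],s['ee_pos'],s['grip_width'])
a,w=grab('scene'),grab('wrist'); print(caps([a]).round(4).tolist(),caps([w]).round(4).tolist())
E
```

```text
34.5833 [0.48442553 0.26832793 0.25193495] 0.0653212956569701
[[0.6442, -0.0956, 0.1822, 0.0247], [0.4849, 0.2698, 0.1031, 0.0228]] [[0.5524, 0.026, 0.1329, 0.0112], [0.4825, 0.2695, 0.1024, 0.0229]]
```

Down by 0.180 m to TCP 0.072, then grip.

Request:
{"method": "arm_command", "body": {"motion": [[0, 0, 0.1, 0, 0, 0], [0, 0, 0.25, 0, 0, 0], [0, 0, 0.45, 0, 0, 0], [0, 0, 0.65, 0, 0, 0], [0, 0, 0.85, 0, 0, 0], [0, 0, 0.95, 0, 0, 0], [0, 0, 1, 0, 0, 0], [0, 0, 1, 0, 0, 0]]}}

```text
time: 35.35
ee_pos: [0.4826, 0.2693, 0.1006]
orientation: [1.0, -0.0, -0.001, 0.0]
force: [0.3, -0.2, 0.0]
grip_width: 0.065
finger_force: 0.0
```

Request:
{"method": "arm_command", "body": {"motion": [[0, 0, 0.06, 0, 0, 0], [0, 0, 0.12, 0, 0, 0], [0, 0, 0.16, 0, 0, 0], [0, 0, 0.19, 0, 0, 0], [0, 0, 0.195, 0, 0, 0], [0, 0, 0.195, 0, 0, 0], [0, 0, 0.195, 0, 0, 0], [0, 0, 0.195, 0, 0, 0]]}}

```text
time: 36.02
ee_pos: [0.4833, 0.2704, 0.0733]
orientation: [1.0, 0.0, 0.0, -0.0]
force: [-0.0, -0.5, 0.7]
grip_width: 0.0655
finger_force: 0.0
```

Request:
{"method": "arm_command", "body": {"motion": [[0, 0, 0, 0, 0, 0], [0, 0, 0, 0, 0, 0], [0, 0, 0, 0, 0, 0], [0, 0, 0, 0, 0, 0], [0, 0, 0, 0, 0, 0], [0, 0, 0, 0, 0, 0], [0, 0, 0, 0, 0, 0], [0, 0, 0, 0, 0, 0]], "gripper": 1}}

```text
time: 36.68
ee_pos: [0.4832, 0.2701, 0.0729]
orientation: [1.0, -0.0, 0.0, 0.0]
force: [-0.0, -0.6, 1.4]
grip_width: 0.0455
finger_force: 25.0
```

Request:
{"method": "arm_command", "body": {"motion": [[0, 0, -0.08, 0, 0, 0], [0, 0, -0.22, 0, 0, 0], [0, 0, -0.4, 0, 0, 0], [0, 0, -0.6, 0, 0, 0], [0, 0, -0.8, 0, 0, 0], [0, 0, -0.93, 0, 0, 0], [0, 0, -1, 0, 0, 0], [0, 0, -1, 0, 0, 0]]}}

```text
time: 37.35
ee_pos: [0.4838, 0.2709, 0.2255]
orientation: [1.0, 0.0, 0.002, -0.001]
force: [-0.2, 1.2, -1.5]
grip_width: 0.0454
finger_force: 25.0
```

Request:
{"method": "arm_command", "body": {"motion": [[0.05, 0.05, -0.1, 0, 0, 0], [0.1, 0.15, -0.16, 0, 0, 0], [0.2, 0.3, -0.2, 0, 0, 0], [0.3, 0.45, -0.2, 0, 0, 0], [0.4, 0.6, -0.2, 0, 0, 0], [0.5, 0.75, -0.2, 0, 0, 0], [0.57, 0.9, -0.2, 0, 0, 0], [0.6, 1, -0.2, 0, 0, 0]]}}

```text
time: 38.02
ee_pos: [0.5737, 0.1168, 0.2505]
orientation: [1.0, -0.001, -0.002, 0.001]
force: [-0.4, 0.5, -2.6]
grip_width: 0.0456
finger_force: 25.0
```

Request:
{"method": "arm_command", "body": {"motion": [[0.08, 0.15, 0, 0, 0, 0], [0.16, 0.3, 0, 0, 0, 0], [0.24, 0.45, 0, 0, 0, 0], [0.32, 0.6, 0, 0, 0, 0], [0.4, 0.75, 0, 0, 0, 0], [0.47, 0.85, 0, 0, 0, 0], [0.48, 0.88, 0, 0, 0, 0], [0.48, 0.88, 0, 0, 0, 0]]}}

```text
time: 38.68
ee_pos: [0.6447, -0.0137, 0.2505]
orientation: [1.0, -0.001, -0.002, 0.0]
force: [0.2, 0.6, -2.7]
grip_width: 0.046
finger_force: 25.0
```

Request:
{"method": "arm_command", "body": {"motion": [[0, 0, 0, 0, 0, 0], [0, 0, 0.1, 0, 0, 0], [0, 0, 0.24, 0, 0, 0], [0, 0, 0.4, 0, 0, 0], [0, 0, 0.52, 0, 0, 0], [0, 0, 0.6, 0, 0, 0], [0, 0, 0.64, 0, 0, 0], [0, 0, 0.64, 0, 0, 0]]}}

```text
time: 39.35
ee_pos: [0.6442, -0.0109, 0.1557]
orientation: [1.0, 0.001, -0.001, -0.0]
force: [0.0, 0.5, -1.5]
grip_width: 0.0455
finger_force: 25.0
```

Request:
{"method": "arm_command", "body": {"motion": [[0, 0, 0, 0, 0, 0], [0, 0, 0, 0, 0, 0], [0, 0, 0, 0, 0, 0], [0, 0, 0, 0, 0, 0], [0, 0, 0, 0, 0, 0], [0, 0, 0, 0, 0, 0], [0, 0, 0, 0, 0, 0], [0, 0, 0, 0, 0, 0]]}}

```text
time: 40.02
ee_pos: [0.6451, -0.0119, 0.1569]
orientation: [1.0, -0.0, 0.0, -0.0]
force: [-0.7, -0.9, -2.6]
grip_width: 0.0457
finger_force: 25.0
```

Request:
{"method": "arm_command", "body": {"motion": [[0, 0, 0.008, 0, 0, 0], [0, 0, 0.016, 0, 0, 0], [0, 0, 0.024, 0, 0, 0], [0, 0, 0.03, 0, 0, 0], [0, 0, 0.034, 0, 0, 0], [0, 0, 0.036, 0, 0, 0], [0, 0, 0.036, 0, 0, 0], [0, 0, 0.036, 0, 0, 0]]}}

```text
time: 40.68
ee_pos: [0.6453, -0.0119, 0.152]
orientation: [1.0, -0.0, 0.0, 0.0]
force: [-2.7, -0.4, 4.7]
grip_width: 0.0454
finger_force: 25.0
```

Request:
{"method": "arm_command", "body": {"motion": [[0, 0, 0, 0, 0, 0], [0, 0, 0, 0, 0, 0], [0, 0, 0, 0, 0, 0], [0, 0, 0, 0, 0, 0], [0, 0, 0, 0, 0, 0], [0, 0, 0, 0, 0, 0], [0, 0, 0, 0, 0, 0], [0, 0, 0, 0, 0, 0]], "gripper": -0.5}}

```text
time: 41.35
ee_pos: [0.6451, -0.0118, 0.1514]
orientation: [1.0, -0.0, 0.0, -0.0]
force: [0.0, 0.5, 0.1]
grip_width: 0.0648
finger_force: 0.0
```

Request:
{"method": "arm_command", "body": {"motion": [[0, 0, -0.08, 0, 0, 0], [0, 0, -0.22, 0, 0, 0], [0, 0, -0.4, 0, 0, 0], [0, 0, -0.6, 0, 0, 0], [0, 0, -0.8, 0, 0, 0], [0, 0, -0.93, 0, 0, 0], [0, 0, -1, 0, 0, 0], [0, 0, -1, 0, 0, 0]]}}

```text
time: 42.02
ee_pos: [0.646, -0.0116, 0.3048]
orientation: [1.0, -0.0, 0.002, -0.0]
force: [0.1, 0.8, -0.7]
grip_width: 0.0652
finger_force: 0.0
```

Request:
{"method": "arm_command", "body": {"motion": [[-0.2, 0.05, 0, 0, 0, 0], [-0.4, 0.15, 0, 0, 0, 0], [-0.6, 0.25, 0, 0, 0, 0], [-0.8, 0.35, 0, 0, 0, 0], [-1, 0.45, 0, 0, 0, 0], [-1, 0.45, 0, 0, 0, 0], [-1, 0.45, 0, 0, 0, 0], [-1, 0.45, 0, 0, 0, 0]]}}

```text
time: 42.68
ee_pos: [0.4949, -0.0792, 0.3007]
orientation: [1.0, -0.0, -0.0, -0.0]
force: [0.7, 0.6, 0.5]
grip_width: 0.0651
finger_force: 0.0
```

```bash
python3 - <<'E'
from m import *
s=status.state();print(s['time'],s['ee_pos'],s['grip_width'])
a,b,w=grab('scene'),grab('side'),grab('wrist'); print(caps([a]).round(4).tolist(),caps([b]).round(4).tolist(),caps([w]).round(4).tolist())
for im in (a,b,w):
    W=cloud(im);h=hsv(im);m=(((h[...,0]<6)|(h[...,0]>174))&(h[...,1]>150)); P=W[m]; P=P[np.all((P>(.42,-.16,.05))&(P<(.5,-.05,.17)),-1)]
    if len(P): T=P[P[:,2]>np.percentile(P[:,2],95)-.004]; print('handle',len(P),np.percentile(P,[2,50,98],axis=0).round(4).tolist(),'ridge',T.mean(0).round(4),np.polyfit(T[:,0],T[:,1],1))
cv2.imwrite('pics/c3.png',cv2.resize(np.hstack([w['color'],b['color']])[...,::-1],(800,300)))
E
```

```text
42.6833 [ 0.49488859 -0.07922883  0.30069539] 0.065085696448877
[[0.6413, -0.0943, 0.1829, 0.0257], [0.6413, -0.0095, 0.1824, 0.0246]] [] [[0.6423, -0.0127, 0.1814, 0.0243], [0.6422, -0.0963, 0.1816, 0.0241], [0.6425, -0.18, 0.1816, 0.0237]]
handle 102 [[0.4376, -0.1193, 0.1487], [0.4678, -0.1062, 0.1597], [0.4915, -0.1004, 0.1651]] ridge [ 0.4666 -0.11    0.1621] [-0.02336314 -0.09906009]
handle 166 [[0.4296, -0.1173, 0.1468], [0.4561, -0.1043, 0.1578], [0.4886, -0.0991, 0.1641]] ridge [ 0.4593 -0.107   0.1619] [-0.01109191 -0.10187952]
handle 1255 [[0.4331, -0.1226, 0.1533], [0.4633, -0.1117, 0.1616], [0.4913, -0.1028, 0.1641]] ridge [ 0.4625 -0.1125  0.1622] [ 0.00187006 -0.11334892]
```

View pics/c3.png

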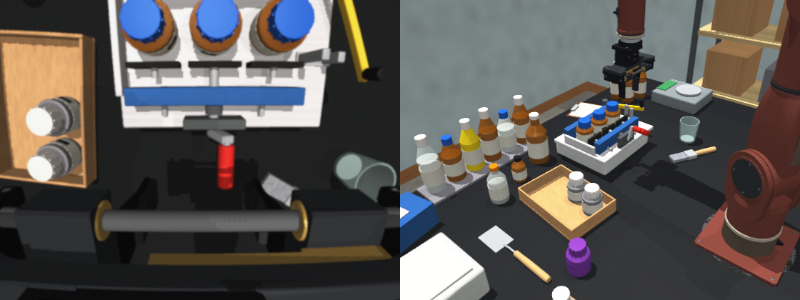

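All three jars stand in their bays, caps at (143,15), (215,20) and (285,15) in the wrist pane, and the white-capped ones remain in the bin. The crank handle at (225,165) sits about 16 mm to −y of the axis, so its start angle is about 0.36 rad. Moving down to it.

Request:
{"method": "arm_command", "body": {"motion": [[-0.15, 0.11, 0, 0, 0, 0], [-0.3, 0.223, 0, 0, 0, 0], [-0.3, 0.223, 0, 0, 0, 0], [-0.3, 0.223, 0.15, 0, 0, 0], [-0.3, 0.223, 0.3, 0, 0, 0], [-0.3, 0.223, 0.45, 0, 0, 0], [-0.3, 0.223, 0.6, 0, 0, 0], [-0.3, 0.223, 0.6, 0, 0, 0]]}}

```text
time: 43.5
ee_pos: [0.4483, -0.1117, 0.2071]
orientation: [1.0, 0.001, -0.003, -0.001]
force: [-0.4, -0.5, -1.9]
grip_width: 0.0651
finger_force: 0.0
```

```bash
python3 - <<'E'
from m import *
s=status.state();print(s['time'],s['ee_pos'],s['joints'].round(2))
w=grab('wrist')
W=cloud(w);h=hsv(w);m=(((h[...,0]<6)|(h[...,0]>174))&(h[...,1]>150)); P=W[m]; P=P[np.all((P>(.42,-.16,.05))&(P<(.5,-.05,.17)),-1)]
print(len(P),np.percentile(P,[1,50,99],axis=0).round(4).tolist())
save(w,'c4')
th0=np.degrees(.364)
def rows(a,b):
    t=np.radians(np.linspace(a,b,9)); y=.3*(np.sin(t)-np.sin(t[0])); z=.3*(np.cos(t[0])-np.cos(t))
    print(f'{a:.0f}->{b:.0f}',[[0,float(round(p,3)),float(round(q,3)),0,0,0] for p,q in zip(y[1:],z[1:])])
rows(th0,120)
for k in range(9): rows(120+160*k,280+160*k)
E
```

```text
43.5 [ 0.44832776 -0.11171277  0.20714356] [ 0.54 -0.02 -0.38  1.9  -0.01  1.26 -1.41]
2803 [[0.432, -0.1236, 0.1539], [0.4637, -0.1129, 0.1617], [0.4914, -0.1027, 0.1643]]
21->120 [[0, 0.058, 0.029, 0, 0, 0], [0, 0.108, 0.071, 0, 0, 0], [0, 0.148, 0.122, 0, 0, 0], [0, 0.176, 0.18, 0, 0, 0], [0, 0.191, 0.243, 0, 0, 0], [0, 0.192, 0.308, 0, 0, 0], [0, 0.179, 0.371, 0, 0, 0], [0, 0.153, 0.43, 0, 0, 0]]
120->280 [[0, -0.067, 0.08, 0, 0, 0], [0, -0.157, 0.132, 0, 0, 0], [0, -0.26, 0.15, 0, 0, 0], [0, -0.362, 0.132, 0, 0, 0], [0, -0.453, 0.08, 0, 0, 0], [0, -0.52, 0.0, 0, 0, 0], [0, -0.555, -0.098, 0, 0, 0], [0, -0.555, -0.202, 0, 0, 0]]
280->440 [[0, 0.036, -0.098, 0, 0, 0], [0, 0.103, -0.178, 0, 0, 0], [0, 0.193, -0.23, 0, 0, 0], [0, 0.295, -0.248, 0, 0, 0], [0, 0.398, -0.23, 0, 0, 0], [0, 0.488, -0.178, 0, 0, 0], [0, 0.555, -0.098, 0, 0, 0], [0, 0.591, -0.0, 0, 0, 0]]
440->600 [[0, 0.0, 0.104, 0, 0, 0], [0, -0.036, 0.202, 0, 0, 0], [0, -0.103, 0.282, 0, 0, 0], [0, -0.193, 0.334, 0, 0, 0], [0, -0.295, 0.352, 0, 0, 0], [0, -0.398, 0.334, 0, 0, 0], [0, -0.488, 0.282, 0, 0, 0], [0, -0.555,
[... 741 characters left out ...]
 [[0, 0.103, 0.018, 0, 0, 0], [0, 0.193, 0.07, 0, 0, 0], [0, 0.26, 0.15, 0, 0, 0], [0, 0.295, 0.248, 0, 0, 0], [0, 0.295, 0.352, 0, 0, 0], [0, 0.26, 0.45, 0, 0, 0], [0, 0.193, 0.53, 0, 0, 0], [0, 0.103, 0.582, 0, 0, 0]]
1240->1400 [[0, -0.103, 0.018, 0, 0, 0], [0, -0.205, 0.0, 0, 0, 0], [0, -0.295, -0.052, 0, 0, 0], [0, -0.362, -0.132, 0, 0, 0], [0, -0.398, -0.23, 0, 0, 0], [0, -0.398, -0.334, 0, 0, 0], [0, -0.362, -0.432, 0, 0, 0], [0, -0.295, -0.512, 0, 0, 0]]
1400->1560 [[0, 0.09, -0.052, 0, 0, 0], [0, 0.193, -0.07, 0, 0, 0], [0, 0.295, -0.052, 0, 0, 0], [0, 0.386, -0.0, 0, 0, 0], [0, 0.453, 0.08, 0, 0, 0], [0, 0.488, 0.178, 0, 0, 0], [0, 0.488, 0.282, 0, 0, 0], [0, 0.453, 0.38, 0, 0, 0]]
```

View pics/c4.png

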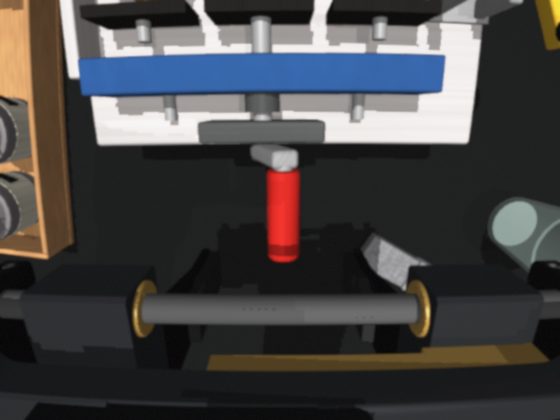

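The handle is centred at (283,215), between the fingers in y. Descend and grip.

Request:
{"method": "arm_command", "body": {"motion": [[0, 0, 0.1, 0, 0, 0], [0, 0, 0.2, 0, 0, 0], [0, 0, 0.3, 0, 0, 0], [0, 0, 0.4, 0, 0, 0], [0, 0, 0.48, 0, 0, 0], [0, 0, 0.518, 0, 0, 0], [0, 0, 0.518, 0, 0, 0], [0, 0, 0.518, 0, 0, 0]]}}

```text
time: 44.22
ee_pos: [0.4509, -0.1127, 0.1348]
orientation: [1.0, 0.0, 0.0, 0.0]
force: [0.2, 0.3, 0.7]
grip_width: 0.0656
finger_force: 0.0
```

Request:
{"method": "arm_command", "body": {"motion": [[0, 0, 0, 0, 0, 0], [0, 0, 0, 0, 0, 0], [0, 0, 0, 0, 0, 0], [0, 0, 0, 0, 0, 0], [0, 0, 0, 0, 0, 0], [0, 0, 0, 0, 0, 0], [0, 0, 0, 0, 0, 0], [0, 0, 0, 0, 0, 0]], "gripper": 1, "grip_force": 15}}

```text
time: 44.88
ee_pos: [0.4501, -0.1129, 0.1338]
orientation: [1.0, -0.0, -0.0, 0.0]
force: [-0.4, -1.1, 0.6]
grip_width: 0.0219
finger_force: 15.0
```

```bash
python3 -c "
from h import *
s=status.state();print(s['ee_pos'],s['grip_width'],s['force'],s['joints'].round(2))"
```

```text
[ 0.45006835 -0.1129091   0.1337734 ] 0.021908476058233053 [-0.43111662 -1.09793057  0.59310142] [ 0.53  0.05 -0.39  2.    0.02  1.1  -1.44]
```

Request:
{"method": "arm_command", "body": {"motion": [[0, 0.058, 0.029, 0, 0, 0], [0, 0.108, 0.071, 0, 0, 0], [0, 0.148, 0.122, 0, 0, 0], [0, 0.176, 0.18, 0, 0, 0], [0, 0.191, 0.243, 0, 0, 0], [0, 0.192, 0.308, 0, 0, 0], [0, 0.179, 0.371, 0, 0, 0], [0, 0.153, 0.43, 0, 0, 0]]}}

```text
time: 45.55
ee_pos: [0.4502, -0.1363, 0.0681]
orientation: [1.0, -0.0, 0.0, 0.0]
force: [1.5, -2.6, 1.5]
grip_width: 0.0217
finger_force: 15.0
```

Request:
{"method": "arm_command", "body": {"motion": [[0, -0.067, 0.08, 0, 0, 0], [0, -0.157, 0.132, 0, 0, 0], [0, -0.26, 0.15, 0, 0, 0], [0, -0.362, 0.132, 0, 0, 0], [0, -0.453, 0.08, 0, 0, 0], [0, -0.52, 0.0, 0, 0, 0], [0, -0.555, -0.098, 0, 0, 0], [0, -0.555, -0.202, 0, 0, 0]]}}

```text
time: 46.22
ee_pos: [0.4496, -0.0531, 0.099]
orientation: [1.0, 0.0, -0.0, 0.001]
force: [5.5, -17.5, -8.8]
grip_width: 0.0215
finger_force: 15.0
```

Request:
{"method": "arm_command", "body": {"motion": [[0, 0.036, -0.098, 0, 0, 0], [0, 0.103, -0.178, 0, 0, 0], [0, 0.193, -0.23, 0, 0, 0], [0, 0.295, -0.248, 0, 0, 0], [0, 0.398, -0.23, 0, 0, 0], [0, 0.488, -0.178, 0, 0, 0], [0, 0.555, -0.098, 0, 0, 0], [0, 0.591, 0, 0, 0, 0]]}}

```text
time: 46.88
ee_pos: [0.4503, -0.1422, 0.0993]
orientation: [1.0, -0.0, 0.0, 0.0]
force: [1.8, 2.9, 2.1]
grip_width: 0.0215
finger_force: 15.0
```

Request:
{"method": "arm_command", "body": {"motion": [[0, 0.003, 0.104, 0, 0, 0], [0, -0.031, 0.202, 0, 0, 0], [0, -0.098, 0.282, 0, 0, 0], [0, -0.188, 0.334, 0, 0, 0], [0, -0.29, 0.352, 0, 0, 0], [0, -0.393, 0.334, 0, 0, 0], [0, -0.483, 0.282, 0, 0, 0], [0, -0.55, 0.202, 0, 0, 0]]}}

```text
time: 47.55
ee_pos: [0.4497, -0.0584, 0.0684]
orientation: [1.0, 0.0, -0.0, 0.001]
force: [2.9, -14.6, 1.5]
grip_width: 0.0213
finger_force: 15.0
```

Request:
{"method": "arm_command", "body": {"motion": [[0, -0.036, -0.098, 0, 0, 0], [0, -0.036, -0.202, 0, 0, 0], [0, 0, -0.3, 0, 0, 0], [0, 0.067, -0.38, 0, 0, 0], [0, 0.157, -0.432, 0, 0, 0], [0, 0.26, -0.45, 0, 0, 0], [0, 0.362, -0.432, 0, 0, 0], [0, 0.453, -0.38, 0, 0, 0]]}}

```text
time: 48.22
ee_pos: [0.4501, -0.1262, 0.1266]
orientation: [1.0, 0.001, -0.0, -0.0]
force: [0.3, 5.3, 0.4]
grip_width: 0.0213
finger_force: 15.0
```

```bash
python3 - <<'E'
from m import *
s=status.state();print(s['time'],s['ee_pos'],s['force'])
b,a=grab('side'),grab('scene')
for im in (a,b):
  W=cloud(im); P=W[M['blue'](hsv(im))]; P=P[np.all((P>(.53,-.22,.131))&(P<(.61,.03,.139)),-1)]; print('jaw x',len(P),np.percentile(P[:,0],[2,50,98]).round(4))
print(caps([a]).round(4).tolist(),caps([b]).round(4).tolist())
cv2.imwrite('pics/c5.png',cv2.resize(np.vstack([a['color'][130:270,160:360],b['color'][120:260,200:400]])[...,::-1],None,fx=2,fy=2))
E
```

```text
48.2167 [ 0.4500825  -0.12622801  0.12660856] [0.25595678 5.32860283 0.43618581]
jaw x 232 [0.5625 0.5728 0.5822]
jaw x 278 [0.5553 0.5674 0.5797]
[[0.6479, -0.0942, 0.1827, 0.0242], [0.6493, -0.0099, 0.1823, 0.0235]] []
```

View pics/c5.png

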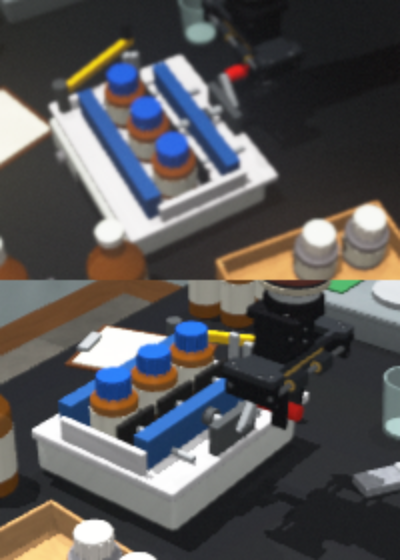

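The jaw has advanced about 16 mm, matching roughly two turns, and the jars stand upright. I continue.

Request:
{"method": "arm_command", "body": {"motion": [[0, 0.069, 0.08, 0, 0, 0], [0, 0.107, 0.178, 0, 0, 0], [0, 0.107, 0.282, 0, 0, 0], [0, 0.071, 0.38, 0, 0, 0], [0, 0.004, 0.46, 0, 0, 0], [0, -0.086, 0.512, 0, 0, 0], [0, -0.189, 0.53, 0, 0, 0], [0, -0.291, 0.512, 0, 0, 0]]}}

```text
time: 48.98
ee_pos: [0.45, -0.082, 0.0488]
orientation: [1.0, 0.0, -0.0, 0.0]
force: [1.7, -9.8, 10.3]
grip_width: 0.0217
finger_force: 15.0
```

Request:
{"method": "arm_command", "body": {"motion": [[0, -0.09, -0.052, 0, 0, 0], [0, -0.157, -0.132, 0, 0, 0], [0, -0.193, -0.23, 0, 0, 0], [0, -0.193, -0.334, 0, 0, 0], [0, -0.157, -0.432, 0, 0, 0], [0, -0.09, -0.512, 0, 0, 0], [0, 0, -0.564, 0, 0, 0], [0, 0.103, -0.582, 0, 0, 0]]}}

```text
time: 49.65
ee_pos: [0.4499, -0.096, 0.1369]
orientation: [1.0, 0.001, -0.0, -0.001]
force: [2.3, 4.6, -4.3]
grip_width: 0.0217
finger_force: 15.0
```

Request:
{"method": "arm_command", "body": {"motion": [[0, 0.103, 0.018, 0, 0, 0], [0, 0.193, 0.07, 0, 0, 0], [0, 0.26, 0.15, 0, 0, 0], [0, 0.295, 0.248, 0, 0, 0], [0, 0.295, 0.352, 0, 0, 0], [0, 0.26, 0.45, 0, 0, 0], [0, 0.193, 0.53, 0, 0, 0], [0, 0.103, 0.582, 0, 0, 0]]}}

```text
time: 50.32
ee_pos: [0.4501, -0.1124, 0.0485]
orientation: [1.0, -0.0, -0.0, -0.0]
force: [-1.9, 1.7, 19.3]
grip_width: 0.0215
finger_force: 15.0
```

Request:
{"method": "arm_command", "body": {"motion": [[0, -0.103, 0.018, 0, 0, 0], [0, -0.205, 0, 0, 0, 0], [0, -0.295, -0.052, 0, 0, 0], [0, -0.362, -0.132, 0, 0, 0], [0, -0.398, -0.23, 0, 0, 0], [0, -0.398, -0.334, 0, 0, 0], [0, -0.362, -0.432, 0, 0, 0], [0, -0.295, -0.512, 0, 0, 0]]}}

```text
time: 50.98
ee_pos: [0.4495, -0.068, 0.1258]
orientation: [1.0, 0.001, -0.001, -0.0]
force: [8.0, -5.4, -16.9]
grip_width: 0.0216
finger_force: 15.0
```

Request:
{"method": "arm_command", "body": {"motion": [[0, 0.043, -0.03, 0, 0, 0], [0, 0.09, -0.052, 0, 0, 0], [0, 0.141, -0.066, 0, 0, 0], [0, 0.167, -0.069, 0, 0, 0], [0, 0.193, -0.07, 0, 0, 0], [0, 0.206, -0.07, 0, 0, 0], [0, 0.219, -0.069, 0, 0, 0], [0, 0.219, -0.069, 0, 0, 0]]}}

```text
time: 51.65
ee_pos: [0.4496, -0.0983, 0.1361]
orientation: [1.0, 0.001, -0.001, -0.002]
force: [-3.9, 17.1, 6.4]
grip_width: 0.0215
finger_force: 15.0
```

Request:
{"method": "arm_command", "body": {"motion": [[0, 0.01, 0, 0, 0, 0], [0, 0.01, 0, 0, 0, 0], [0, 0.01, 0, 0, 0, 0], [0, 0.01, 0, 0, 0, 0], [0, 0.01, 0, 0, 0, 0], [0, 0.01, 0, 0, 0, 0], [0, 0.01, 0, 0, 0, 0], [0, 0.01, 0, 0, 0, 0]]}}

```text
time: 52.32
ee_pos: [0.4496, -0.0985, 0.1359]
orientation: [1.0, 0.002, -0.001, -0.003]
force: [-4.2, 20.5, 5.5]
grip_width: 0.0216
finger_force: 15.0
```

```bash
cat > jaw.py <<'E'
from m import *
s=status.state();print(s['time'],s['ee_pos'],s['force'])
b,a=grab('side'),grab('scene')
for im in (a,b):
  W=cloud(im); P=W[M['blue'](hsv(im))]; P=P[np.all((P>(.53,-.22,.131))&(P<(.61,.03,.139)),-1)]; print('jaw x',len(P),np.percentile(P[:,0],[2,50,98]).round(4))
print(caps([a]).round(4).tolist(),caps([b]).round(4).tolist())
E
python3 jaw.py
```

```text
52.3167 [ 0.4496229  -0.09846438  0.13593933] [-4.21137756 20.54669804  5.49076271]
jaw x 264 [0.5773 0.5868 0.5963]
jaw x 262 [0.569  0.5805 0.5936]
[[0.658, -0.1796, 0.1826, 0.0252], [0.6579, -0.0949, 0.1827, 0.0228], [0.6571, -0.0106, 0.1821, 0.0235]] []
```

The crank sits hard on its stop, and the jaw has travelled 29.5 mm, which is home. Release and rise.

Request:
{"method": "arm_command", "body": {"motion": [[0, 0, 0, 0, 0, 0], [0, -0.02, 0, 0, 0, 0], [0, -0.02, 0, 0, 0, 0], [0, -0.02, 0, 0, 0, 0], [0, -0.02, 0, 0, 0, 0], [0, -0.02, 0, 0, 0, 0], [0, -0.02, 0, 0, 0, 0], [0, -0.02, 0, 0, 0, 0]], "gripper": -0.3}}

```text
time: 53.08
ee_pos: [0.4501, -0.1012, 0.1366]
orientation: [1.0, -0.0, 0.0, 0.0]
force: [0.7, 0.2, 0.2]
grip_width: 0.0558
finger_force: 0.0
```

Request:
{"method": "arm_command", "body": {"motion": [[0, 0, -0.1, 0, 0, 0], [0, 0, -0.3, 0, 0, 0], [0, 0, -0.5, 0, 0, 0], [0, 0, -0.7, 0, 0, 0], [0, 0, -0.9, 0, 0, 0], [0, 0, -1, 0, 0, 0], [0, 0, -1, 0, 0, 0], [0, 0, -1, 0, 0, 0]]}}

```text
time: 53.75
ee_pos: [0.4505, -0.1011, 0.2871]
orientation: [1.0, -0.0, 0.001, 0.0]
force: [0.3, -0.9, -1.2]
grip_width: 0.0567
finger_force: 0.0
```

Request:
{"method": "arm_command", "body": {"motion": [[0.15, 0.2, 0, 0, 0, 0], [0.3, 0.4, 0, 0, 0, 0], [0.45, 0.6, 0, 0, 0, 0], [0.6, 0.8, 0, 0, 0, 0], [0.6, 1, 0, 0, 0, 0], [0.6, 1, 0, 0, 0, 0], [0.6, 1, 0, 0, 0, 0], [0.6, 1, 0, 0, 0, 0]]}}

```text
time: 54.42
ee_pos: [0.5397, -0.2501, 0.2852]
orientation: [1.0, 0.0, -0.001, -0.001]
force: [-0.0, 0.3, 0.4]
grip_width: 0.0566
finger_force: 0.0
```

```bash
python3 jaw.py; python3 - <<'E'
from m import *
im=grab('wrist'); s=status.state(); W=cloud(im); print(s['ee_pos'])
for nm,lo,hi in [('posts',(.59,-.27,.137),(.62,-.215,.18)),('striker',(.59,-.275,.128),(.62,-.25,.145)),('knob',(.54,-.34,.14),(.61,-.28,.2)),('handle',(.43,-.13,.14),(.48,-.07,.17))]:
    P=W[np.all((W>lo)&(W<hi),-1)]
    if len(P)>3: print(nm,len(P),np.percentile(P,[1,50,99],axis=0).round(4).tolist())
Y=np.concatenate([P for c,P in blobs(im,'yellow')]);Y=Y[(Y[:,2]>.12)&(Y[:,0]<.8)];print(np.polyfit(Y[:,0],Y[:,1],1),np.percentile(Y[:,2],90))
print(caps([im]).round(4).tolist())
E
```

```text
54.4167 [ 0.53966096 -0.25011917  0.28518358] [-0.00438665  0.26266808  0.44043457]
jaw x 249 [0.5767 0.5873 0.5963]
jaw x 357 [0.5694 0.5814 0.5947]
[[0.6592, -0.1811, 0.1832, 0.0245], [0.6592, -0.0941, 0.1826, 0.0241], [0.6556, -0.0104, 0.1823, 0.0245]] []
[ 0.54009286 -0.24950022  0.28654381]
posts 230 [[0.6011, -0.2337, 0.1432], [0.6084, -0.2294, 0.1648], [0.6148, -0.2236, 0.1666]]
striker 163 [[0.6018, -0.2694, 0.1326], [0.6081, -0.2647, 0.1351], [0.6143, -0.2602, 0.1368]]
knob 436 [[0.5795, -0.3155, 0.1417], [0.5882, -0.3059, 0.1639], [0.5962, -0.2988, 0.1657]]
handle 10 [[0.4758, -0.1086, 0.1491], [0.4788, -0.1078, 0.155], [0.48, -0.1068, 0.159]]
[ 0.4307867  -0.56115069] 0.13116348771617542
[[0.6553, -0.0216, 0.1807, 0.0218]]
```

Request:
{"method": "arm_command", "body": {"motion": [[0.16, 0.2, 0, 0, 0, -0.018], [0.32, 0.381, 0, 0, 0, -0.036], [0.32, 0.381, 0, 0, 0, -0.054], [0.32, 0.381, 0.1, 0, 0, -0.0632], [0.32, 0.381, 0.25, 0, 0, -0.0632], [0.32, 0.381, 0.4, 0, 0, -0.0632], [0.32, 0.381, 0.55, 0, 0, -0.0632], [0.32, 0.381, 0.55, 0, 0, -0.0632]]}}

```text
time: 55.23
ee_pos: [0.5861, -0.3062, 0.1994]
orientation: [0.98, 0.198, -0.003, -0.002]
force: [-0.8, 0.6, -0.7]
grip_width: 0.0565
finger_force: 0.0
```

```bash
python3 - <<'E'
from m import *
im=grab('wrist'); s=status.state(); W=cloud(im); print(s['ee_pos'],R.from_quat(s['orientation']).as_matrix().round(3).tolist())
P=W[np.all((W>(.54,-.35,.14))&(W<(.61,-.28,.172)),-1)]
print(len(P),np.percentile(P,[1,50,99],axis=0).round(4).tolist())
save(im,'c6')
E
```

```text
[ 0.58689274 -0.30667354  0.2021547 ] [[0.922, 0.388, -0.004], [0.388, -0.922, 0.002], [-0.003, -0.003, -1.0]]
826 [[0.5805, -0.3157, 0.141], [0.5909, -0.3067, 0.1635], [0.5968, -0.2992, 0.1654]]
```

View pics/c6.png

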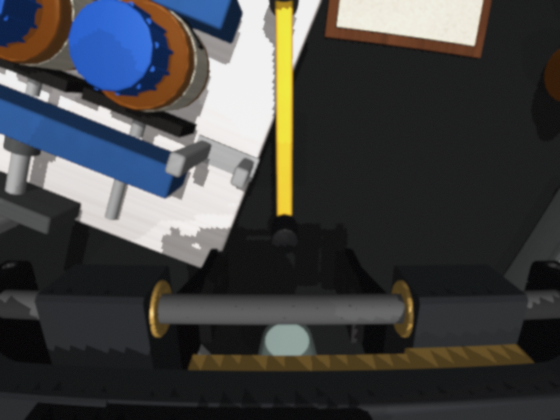

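The bar runs vertically in the view and the knob sits between the fingers at (285,235). Descend and grip lightly. The lift, swing and lower rows are worked out next.

Request:
{"method": "arm_command", "body": {"motion": [[0.005, 0, 0.1, 0, 0, 0], [0.005, 0, 0.2, 0, 0, 0], [0.005, 0, 0.3, 0, 0, 0], [0.005, 0, 0.4, 0, 0, 0], [0.005, 0, 0.44, 0, 0, 0], [0.005, 0, 0.44, 0, 0, 0], [0.005, 0, 0.44, 0, 0, 0], [0.005, 0, 0.44, 0, 0, 0]]}}

```text
time: 55.95
ee_pos: [0.5896, -0.308, 0.14]
orientation: [0.98, 0.197, 0.001, 0.001]
force: [0.2, 0.2, -0.2]
grip_width: 0.0565
finger_force: 0.0
```

Request:
{"method": "arm_command", "body": {"motion": [[0, 0, 0, 0, 0, 0], [0, 0, 0, 0, 0, 0], [0, 0, 0, 0, 0, 0], [0, 0, 0, 0, 0, 0], [0, 0, 0, 0, 0, 0], [0, 0, 0, 0, 0, 0], [0, 0, 0, 0, 0, 0], [0, 0, 0, 0, 0, 0]], "gripper": 1, "grip_force": 8}}

```text
time: 56.62
ee_pos: [0.5888, -0.3078, 0.1381]
orientation: [0.98, 0.197, -0.0, -0.0]
force: [-0.4, -1.2, -0.7]
grip_width: 0.0176
finger_force: 8.0
```

```bash
python3 - <<'E'
from h import *
s=status.state();p0=np.array(s['ee_pos']);print(p0,s['grip_width'],s['force'])
piv=np.array([.733,-.247,.130]); R0=R.from_quat([np.cos(.1985),np.sin(.1985),0,0])
v0=p0-piv; sw0=np.arctan2(-v0[1],-v0[0]); print('swing',sw0,'r',np.hypot(*v0[:2]),'h',v0[2])
def pose(sw,ph):
    Q=R.from_rotvec([0,0,sw-sw0])   # outward swing = +z world rotation? check below
    ax=R.from_rotvec([0,0,sw]).apply([0,1,0])
    L=R.from_rotvec(ax*ph)
    return piv+L.apply(Q.apply(v0)), L*Q*R0
print('check lift dz',pose(sw0,.28)[0]-p0, pose(0,0)[0])
def rows(a,bs):
    pa,Ra=pose(*a)
    out=[]
    for b in bs:
        pb,Rb=pose(*b); d=Ra.inv().apply(pb-pa)/.15; w=(Ra.inv()*Rb).as_rotvec()/(2*np.pi)
        out.append([float(round(x,3)) for x in d]+[float(round(x,4)) for x in w])
    print(out)
rows((sw0,0),[(sw0,.28*k/8) for k in range(1,9)])
rows((sw0,.28),[(sw0*(1-k/8),.28) for k in range(1,9)])
rows((0,.28),[(0,.28*(1-k/8)) for k in range(1,9)])
E
```

```text
[ 0.58876463 -0.30782198  0.1380571 ] 0.01760354297605899 [-0.38278302 -1.18951933 -0.67939611]
swing 0.3990599772095922 r 0.15653484000982174 h 0.008057097003871694
check lift dz [0.00766885 0.00323385 0.04294551] [ 0.57646516 -0.247       0.1380571 ]
[[0.003, -0.0, -0.036, -0.0, -0.0056, 0.0], [0.006, -0.0, -0.073, -0.0, -0.0111, 0.0], [0.011, -0.0, -0.109, -0.0, -0.0167, 0.0], [0.018, -0.0, -0.145, -0.0, -0.0223, 0.0], [0.025, -0.0, -0.181, -0.0001, -0.0279, 0.0], [0.034, -0.0, -0.216, -0.0001, -0.0334, -0.0], [0.044, -0.0, -0.252, -0.0001, -0.039, 0.0], [0.055, -0.0, -0.286, -0.0001, -0.0446, 0.0]]
[[0.001, -0.049, -0.0, 0.0022, -0.0, 0.0076], [0.005, -0.098, -0.001, 0.0044, -0.0, 0.0153], [0.01, -0.147, -0.003, 0.0066, -0.0, 0.0229], [0.018, -0.196, -0.005, 0.0088, -0.0, 0.0305], [0.029, -0.244, -0.008, 0.011, -0.0, 0.0381], [0.042, -0.291, -0.012, 0.0132, -0.0, 0.0458], [0.057, -0.338, -0.016, 0.0154, -0.0, 0.0534], [0.074, -0.384, -0.021, 0.0176, -0.0, 0.061]]
[[-0.001, 0.0, 0.037, 0.0, 0.0056, -0.0], [-0.001, 0.0, 0.073, 0.0, 0.0111, -0.0], [0.0, -0.0, 0.11, 0.0, 0.0167, -0.0], [0.003, -0.0, 0.146, 0.0, 0.0223, -0.0], [0.007, -0.0, 0.183, 0.0001, 0.0279, -0.0], [0.012, -0.0, 0.219, 0.0001, 0.0334, -0.0], [0.018, -0.0, 0.255, 0.0001, 0.039, -0.0], [0.026, -0.0, 0.29, 0.0001, 0.0446, -0.0]]
```

Request:
{"method": "arm_command", "body": {"motion": [[0.003, 0, -0.036, 0, -0.0056, 0], [0.006, 0, -0.073, 0, -0.0111, 0], [0.011, 0, -0.109, 0, -0.0167, 0], [0.018, 0, -0.145, 0, -0.0223, 0], [0.025, 0, -0.181, 0, -0.0279, 0], [0.034, 0, -0.216, 0, -0.0334, 0], [0.044, 0, -0.252, 0, -0.039, 0], [0.055, 0, -0.286, 0, -0.0446, 0]]}}

```text
time: 57.28
ee_pos: [0.5961, -0.3048, 0.1812]
orientation: [0.971, 0.195, -0.138, 0.028]
force: [-1.0, -0.5, 0.2]
grip_width: 0.0179
finger_force: 8.0
```

```bash
cat > bar.py <<'E'
from m import *
s=status.state(); print(s['ee_pos'],s['grip_width'],s['force'])
for n in ['side','scene']:
    im=grab(n)
    Y=np.concatenate([P for c,P in blobs(im,'yellow',8)]);Y=Y[(Y[:,2]>.1)&(Y[:,0]<.8)]
    if len(Y)>10:
        T=Y[:,2]; print(n,len(Y),'y(x)',np.polyfit(Y[:,0],Y[:,1],1).round(3),'z slope',np.polyfit(Y[:,0],T,1).round(3),Y.min(0).round(3),Y.max(0).round(3))
E
python3 bar.py
```

```text
[ 0.59611023 -0.30483613  0.1812464 ] 0.01793716010462757 [-0.97686831 -0.45485989  0.22555742]
side 207 y(x) [ 0.411 -0.544] z slope [-0.288  0.337] [ 0.576 -0.312  0.131] [ 0.692 -0.257  0.176]
scene 100 y(x) [ 0.428 -0.558] z slope [-0.316  0.362] [ 0.631 -0.292  0.131] [ 0.72  -0.246  0.167]
```

The bar is lifted by about 0.28 rad. Now swing it in.

Request:
{"method": "arm_command", "body": {"motion": [[0.001, -0.049, 0, 0.0022, 0, 0.0076], [0.005, -0.098, -0.001, 0.0044, 0, 0.0153], [0.01, -0.147, -0.003, 0.0066, 0, 0.0229], [0.018, -0.196, -0.005, 0.0088, 0, 0.0305], [0.029, -0.244, -0.008, 0.011, 0, 0.0381], [0.042, -0.291, -0.012, 0.0132, 0, 0.0458], [0.057, -0.338, -0.016, 0.0154, 0, 0.0534], [0.074, -0.384, -0.021, 0.0176, 0, 0.061]]}}

```text
time: 58.05
ee_pos: [0.5842, -0.2469, 0.1807]
orientation: [0.99, -0.002, -0.14, -0.001]
force: [-1.6, 1.0, -0.4]
grip_width: 0.018
finger_force: 8.0
```

```bash
python3 bar.py
```

```text
[ 0.58424116 -0.24686726  0.18066692] 0.01798646790735823 [-1.60979858  1.03278317 -0.38661626]
side 137 y(x) [-0.002 -0.24 ] z slope [-0.256  0.315] [ 0.565 -0.254  0.135] [ 0.673 -0.234  0.177]
scene 90 y(x) [ 0.007 -0.249] z slope [-0.277  0.333] [ 0.631 -0.253  0.133] [ 0.72  -0.235  0.158]
```

Request:
{"method": "arm_command", "body": {"motion": [[-0.001, 0, 0.037, 0, 0.0056, 0], [-0.001, 0, 0.073, 0, 0.0111, 0], [0, 0, 0.11, 0, 0.0167, 0], [0.003, 0, 0.146, 0, 0.0223, 0], [0.007, 0, 0.183, 0, 0.0279, 0], [0.012, 0, 0.219, 0, 0.0334, 0], [0.018, 0, 0.255, 0, 0.039, 0], [0.026, 0, 0.288, 0, 0.0446, 0]]}}

```text
time: 58.82
ee_pos: [0.5764, -0.2475, 0.1381]
orientation: [1.0, -0.0, 0.001, 0.0]
force: [-0.4, 0.1, -1.3]
grip_width: 0.0178
finger_force: 8.0
```

Request:
{"method": "arm_command", "body": {"motion": [[0, 0, 0, 0, 0, 0], [0, 0, 0, 0, 0, 0], [0, 0, 0, 0, 0, 0], [0, 0, 0, 0, 0, 0], [0, 0, 0, 0, 0, 0], [0, 0, 0, 0, 0, 0], [0, 0, 0, 0, 0, 0], [0, 0, 0, 0, 0, 0]], "gripper": 0.2}}

```text
time: 59.48
ee_pos: [0.5767, -0.2469, 0.1383]
orientation: [1.0, -0.001, -0.0, -0.0]
force: [0.5, -0.9, 0.5]
grip_width: 0.0347
finger_force: 0.0
```

```bash
python3 bar.py
```

```text
[ 0.57666815 -0.24694869  0.13832513] 0.03465015715183485 [ 0.53760601 -0.94039715  0.52984793]
side 96 y(x) [-0.007 -0.238] z slope [0.049 0.094] [ 0.563 -0.252  0.117] [ 0.677 -0.235  0.134]
scene 51 y(x) [ 0.051 -0.281] z slope [0.036 0.104] [ 0.666 -0.254  0.123] [ 0.718 -0.239  0.136]
```

The bar is down at about 0.130 in line with the catch. Rise clear, back off and verify.

Request:
{"method": "arm_command", "body": {"motion": [[0, 0, -0.1, 0, 0, 0], [0, 0, -0.25, 0, 0, 0], [0, 0, -0.45, 0, 0, 0], [0, 0, -0.7, 0, 0, 0], [0, 0, -0.9, 0, 0, 0], [0, 0, -1, 0, 0, 0], [0, 0, -1, 0, 0, 0], [0, 0, -1, 0, 0, 0]]}}

```text
time: 60.25
ee_pos: [0.5769, -0.2471, 0.2891]
orientation: [1.0, -0.001, 0.001, 0.0]
force: [0.2, 0.1, -1.1]
grip_width: 0.0349
finger_force: 0.0
```

Request:
{"method": "arm_command", "body": {"motion": [[-0.2, 0.2, 0, 0, 0, 0], [-0.4, 0.4, 0, 0, 0, 0], [-0.6, 0.6, 0, 0, 0, 0], [-0.6, 0.8, 0, 0, 0, 0], [-0.6, 1, 0, 0, 0, 0], [-0.6, 1, 0, 0, 0, 0], [-0.6, 1, 0, 0, 0, 0], [-0.6, 1, 0, 0, 0, 0]]}}

```text
time: 60.92
ee_pos: [0.4862, -0.396, 0.2867]
orientation: [1.0, -0.001, -0.001, -0.001]
force: [-0.5, 0.3, 0.6]
grip_width: 0.0347
finger_force: 0.0
```

```bash
python3 bar.py; python3 jaw.py; python3 - <<'E'
from m import *
a,b=grab('scene'),grab('side')
for im in (a,b):
    W=cloud(im); P=W[np.all((W>(.55,-.28,.14))&(W<(.595,-.22,.2)),-1)]; print('knob',len(P),np.percentile(P,[2,50,98],axis=0).round(4).tolist() if len(P) else '')
x=cv2.resize(a['color'][120:320,150:410],(520,400)); y=cv2.resize(b['color'][110:310,160:300],(280,400))
cv2.imwrite('pics/c7.png',np.hstack([x,y])[...,::-1])
E
```

```text
[ 0.48617255 -0.39600158  0.28674054] 0.034684501275002416 [-0.4750649   0.32988654  0.59162395]
side 118 y(x) [-0.001 -0.242] z slope [0.029 0.108] [ 0.565 -0.254  0.116] [ 0.675 -0.236  0.135]
scene 57 y(x) [ 0.018 -0.257] z slope [0.016 0.119] [ 0.584 -0.256  0.126] [ 0.718 -0.237  0.135]
61.0167 [ 0.486764   -0.39538899  0.28762422] [-0.27890317  0.65176918  0.98771173]
jaw x 241 [0.5771 0.5869 0.5958]
jaw x 364 [0.5695 0.5819 0.5942]
[[0.6595, -0.1794, 0.183, 0.0236], [0.6566, -0.0942, 0.1828, 0.024], [0.6567, -0.0104, 0.1819, 0.0237]] []
knob 41 [[0.5687, -0.2553, 0.1428], [0.5772, -0.2419, 0.1573], [0.5833, -0.2374, 0.1657]]
knob 55 [[0.5653, -0.2507, 0.1419], [0.5712, -0.2403, 0.155], [0.5825, -0.2339, 0.166]]
```

View pics/c7.png

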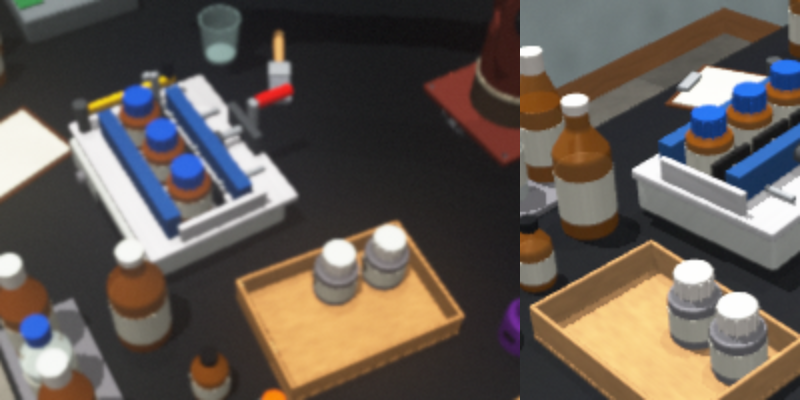

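The final view shows three jars gripped upright, the bar lying in the catch (scene pane, about (150,85)), and the white-capped jars alone in the bin. One last check of the crank angle.

```bash
python3 - <<'E'
from m import *
for n in ('scene','side'):
    for im in (pickle.load(open(n+'.pkl','rb')),grab(n)):
        W=cloud(im);h=hsv(im);m=(((h[...,0]<6)|(h[...,0]>174))&(h[...,1]>150)); P=W[m]; P=P[np.all((P>(.42,-.16,.05))&(P<(.5,-.05,.17)),-1)]
        print(n,len(P),np.percentile(P,[2,50,98],axis=0).round(4).tolist())
E
```

```text
scene 103 [[0.4362, -0.118, 0.1506], [0.4667, -0.1067, 0.1595], [0.4923, -0.1007, 0.1646]]
scene 109 [[0.4339, -0.1023, 0.1505], [0.4653, -0.0919, 0.1619], [0.4913, -0.0868, 0.1672]]
side 172 [[0.4292, -0.117, 0.1475], [0.4556, -0.1042, 0.1583], [0.4868, -0.0985, 0.1647]]
side 183 [[0.4294, -0.1008, 0.1483], [0.4563, -0.0897, 0.1607], [0.4882, -0.0836, 0.168]]
```

```bash
python3 -c "
from station import ctrl; print(ctrl.sign_off())"
```

```text
the job is handed in; nothing more can be done
None
```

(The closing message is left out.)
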